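# Lock the stall's showcase with the flat key

### The job

Lock the little showcase for the night: take the flat key out of its wooden stand, put its blade into the slot of the cam lock on the sloping front, and turn it clockwise until the cam comes up hard against its stop. Then put the key back in its stand, upright and all the way down, and let go; leave the vase, the teapot and the bowl where they are.

Things in the scene. Friction and masses are not known exactly. Their poses are not given: they have to be found in the camera images.
- case: Showcase: fixed dark wooden box, 250 mm wide (y), its glazed front sloping at 30 degrees, low edge towards the robot. Origin on the table right under the lock; x goes level from front to back, z up. It reaches 30 mm in front of and 160 mm behind the origin; low front edge 53 mm, slope face at the lock 70 mm, back edge 163 mm high.
- cam_mouth (a point): Centre of the slot's mouth in the lock's round steel head (34 mm across, 13.5 mm proud of the slope). Axes turn with the cam: z = lock axis, out of the slope (30 degrees from vertical, towards the robot); y = along the slot, towards the flat steel tongue (11 mm wide, 42 mm from axis to end, flat on the wood); x = across the slot. Slot 4.5 mm wide, 27 mm long, ends closed, 7 mm deep, flat floor.
- cam (a joint): Turn of the cam (rad): 0 = unlocked, tongue level; grows clockwise, looking onto the slope, to a hard stop at 1.571 = locked, tongue pointing up the slope under a small steel bridge. Starts at 0 to 0.3. Steady friction about 0.1 N m; stays where left; at the stop the torque rises sharply. The blade has play: it turns about 6 degrees in the slot before it drives the cam.
- key_grip (a point): Centre of the key's dark wooden handle, 32 (x) x 18 (y) x 50 mm (z); grip it across the 18 mm. The loose key (90 g, 110 mm long) hangs upright in its stand, handle up. z runs from the blade up through the handle, x along the blade's width, y across its thickness. Below the handle: 6 mm steel shank, then flat blade 20 (x) x 2.5 (y) mm, 22 mm long, tip 85 mm below this point.
- key_tip (a point): Middle of the end edge of the key's blade, on the key's axis, same axes as key_grip.
- stand_mouth (a point): Centre of the slot's mouth on top of the key's stand, a fixed pale wooden block 70 (x) x 60 (y) x 65 mm high; z up. The slot, 26 mm along x, 11 mm along y, goes down through the block. The key hangs in it, blade along x either way round, the underside of its handle resting on the block's top: then its grip centre is 25 mm above this point.
- vase_mid (a point): Half-way up the loose blue ceramic vase, 84 mm wide, 130 mm high. Leave it alone.
- teapot_mid (a point): Half-way up the loose red clay teapot, 90 mm wide body, 145 mm over spout and handle, 80 mm high. Leave it alone.
- bowl_mid (a point): Half-way up the loose white bowl, 84 mm wide, 50 mm high. Leave it alone.

How it is judged:
On the way, in this order (a step that is already met when the one before it is completed fails the run):
1. The key's blade is down in the slot of the cam lock (z of key_tip in the frame of cam_mouth below -0.004 m and distance between key_tip and cam_mouth below 0.012 m and angle between the z axis of key_tip and the z axis of cam_mouth, either way round below 0.25 rad), for 0.1 s.
2. The cam is turned to within 0.06 rad of its stop, with the blade still in the slot (value of joint cam above 1.51 rad and z of key_tip in the frame of cam_mouth below -0.002 m and distance between key_tip and cam_mouth below 0.014 m), for 0.1 s.
At the end, for the whole second after the job is handed in: The cam stands within 0.06 rad of its stop (joint over 1.51); the key hangs upright (within 0.12 rad) in its stand, its grip centre within 8 mm sideways of the stand's mouth and 21 to 29 mm above it; vase, teapot and bowl are within 20 mm of where they began (value of joint cam above 1.51 rad and horizontal distance between key_grip and stand_mouth below 0.008 m and z of key_grip in the frame of stand_mouth between 0.021 and 0.029 m and angle between key_grip's own z axis and vertical below 0.12 rad and distance of each of vase_mid, teapot_mid, bowl_mid from where it was at the start of the episode below 0.02 m); the robot touches nothing.
It fails at once if The vase, the teapot or the bowl is moved by more than 30 mm (distance of any of vase_mid, teapot_mid, bowl_mid from where it was at the start of the episode above 0.03 m).
It also fails if it takes over 64 s, if anything falls off the work surface, if the arm or the gripper's body presses on something with over 40 N, if the wrist force passes 120 N, or if a joint passes its speed limit or range.

### The arm

A 7-joint arm with a two-finger parallel gripper is mounted at the origin on the work surface. World frame = base frame: x ahead of the robot, y to its left, z up, the work surface at z = 0. Lengths are in m, angles in rad, forces in N, time in s.
With the tool pointing down it reaches from about 0.425 to 0.8 m from the base axis. Payload 8.3 kg.
Tool frame: the origin (TCP) lies midway between the tips of the shut fingers; the grasp point (between the pads) lies 19 mm behind it; z points along the fingers, y is the direction in which the jaws open and shut (so a half turn about z gives the same grasp; the last joint's range is limited). The gripper opens to 85 mm and grips with 20 to 120 N. Pads are 22 mm wide; open, the fingers measure 114 mm over their backs; the gripper's body (76 mm by 85 mm) begins 54 mm behind the grasp point. The pads swing forward as they close: fully open they stand 13 mm farther back than shut.
Start: joints at [-0.063, 0.383, 0.016, 1.37, -0.006, 1.388, -0.046], TCP at [0.625, 0, 0.231] pointing down, gripper open.
Joint ranges: [-2.95, 2.95], [-0.25, 2.06], [-1.52, 1.56], [0.18, 2.33], [-1.44, 4.58], [0.02, 2.06], [-3.01, 3.01]. Speed limits (rad/s): [2.39, 2.39, 3.01, 3.01, 3.14, 3.14, 3.14].

### API

Orientations are given as a unit quaternion [x, y, z, w].
In Python, from cell import env, viewer gives the robot as it stands.
- The arm moves only by the shell command python3 -m crank 'ROWS' [FORCE]. ROWS is JSON, a list of rows, each an object with "hand": the closure in counts, from 0 (fully open) to 255 (shut); "offset": the shift along the tool's x, y, z in mm, a list of three; "angular": the turn, a rotation vector about the tool's x, y, z in rad, a list of three. A call has 1 to 20 rows; each row is the pose to reach, as a shift and turn from the pose commanded when the call began, along the tool's axes at that moment; what a row does not reach only later rows make up. A row lasts 1/10 s, in which the tool goes at most 50 mm and 8.59 degrees, less where a joint would pass 70% of its speed; a pose out of reach is approached as far as the arm can. A call with a gripper value outside its range is refused whole. The fingers move at their own pace and stop on an object; FORCE is the grip in N (left out, the last holds). Time passes only in rows, so rows that repeat a pose let the fingers close. It gives the time, the measured TCP pose, the force and the opening at its end, in the units of the state.
- env.state(): the state, without advancing time (a new reading comes with each control period).
- viewer.read_camera(name): name is "scene" or "side" or "wrist"; returns a dict with "img" (420x560x3 uint8, blue, green, red), "fov_y" (degrees; the focal length in pixels is half the picture's height over the tangent of half this angle, whatever the lens; pixels are square), "cx", "cy" (the principal point, pixels), "dist" ([k1, k2, p1, p2, k3] as OpenCV has them; the pictures are not rectified), "R" (3x3) and "t" (3): a world point X has camera coordinates R X + t; the wrist camera has in their place "tool_from_camera" (4x4, takes a point from camera to tool coordinates, whose origin is the TCP and whose axes are the flange's). Camera axes: x right, y down, z forward; pixel columns grow to the right and rows downward; lengths in m; the calibration is good to about 2 mm. A picture is of the moment at which its call begins: read the wrist's pose just before it. There is no depth.
- env.sign_off(): hands the job in, once; it reports no verdict.
The state is a dict: "t": time; "joint_positions": joint angles; "qd": joint speeds; "joint_torque": joint torques, N m; "tool_pos": TCP position; "tcp_rot": TCP orientation; "force": force on the tool from outside, world axes, zero at the start; "ft_torque": the same for the moment, N m; "grip_width": opening from 0.0 (shut) to 1.0 (fully open).
Only numpy, scipy, OpenCV 4.12 (cv2) and the standard library are available. Lean on these libraries where they do the work, as an engineer would, in place of code of your own. Each camera call takes 0.05 s, during which the arm holds its last target.

## Working session

There is one attempt and no reset: what is moved stays moved. The work goes in short steps, Python scripts to look and compute and a shell command to move; the robot and the scene stay as the last step left them, time stands still between calls to the robot, and variables do not carry over. Pictures are saved under pics/ and viewed, and the job is handed in when it is done.

```bash
ls -la; mkdir -p pics
python3 - <<'E'
from cell import env, viewer
import cv2
print(env.state())
for n in ["scene","side","wrist"]:
    c=viewer.read_camera(n); cv2.imwrite(f"pics/{n}0.png",c["img"])
    print(n,{k:v for k,v in c.items() if k!="img"})
E
```

```text
total 12
drwxr-xr-x  3 agent agent 4096 Dec  7 15:39 .
drwxr-xr-x 23 root  root  4096 Dec  7 15:39 ..
drwxr-xr-x  2 agent agent 4096 Dec  7 15:39 pics
{'t': 0.0, 'joint_positions': array([-0.0629522 ,  0.38423317,  0.01639274,  1.37117734, -0.00629677,
        1.3881756 , -0.04648542]), 'qd': array([ 5.82460818e-04,  3.07319103e-04, -9.08844691e-05,  1.84433204e-03,
        5.19775676e-04, -7.26117155e-04, -1.35155699e-03]), 'joint_torque': array([-4.50568632e-04, -6.27588844e+01,  8.43669288e-01, -3.71825659e+01,
        1.65239023e-02,  1.39937960e-02, -1.08329079e-04]), 'tool_pos': array([6.24496353e-01, 5.60898886e-05, 2.30271615e-01]), 'tcp_rot': array([ 7.07066298e-01,  7.07146594e-01, -7.03014567e-04, -6.71062913e-04]), 'force': array([-0.15449002, -0.67772961, -0.20870426]), 'ft_torque': array([ 0.0515227 , -0.07046573, -0.07901568]), 'grip_width': 0.9958468078127798}
scene {'fov_y': 55.74264187831232, 'cx': 281.49665711912786, 'cy': 218.34372979899356, 'dist': array([-0.09439831,  0.        ,  0.        ,  0.        ,  0.        ]), 'R': array([[ 0.89446682,  0.44707921, -0.
[... 349 characters left out ...]
1108, -0.67934503,  0.01258501],
       [-0.44389069,  0.46522648, -0.76584945],
       [ 0.51442113, -0.5674986 , -0.64289676]]), 't': array([0.45237328, 0.34456706, 0.72278671])}
wrist {'fov_y': 65.52154745412362, 'cx': 282.09584910900725, 'cy': 217.7356584966124, 'dist': array([-0.053624,  0.      ,  0.      ,  0.      ,  0.      ]), 'tool_from_camera': array([[-9.83472511e-04, -9.55609259e-01, -2.94635328e-01,
         7.51460713e-02],
       [ 9.99999465e-01, -1.03402173e-03,  1.57779913e-05,
         2.57521280e-04],
       [-3.19736926e-04, -2.94635155e-01,  9.55609765e-01,
        -1.43084885e-01],
       [ 0.00000000e+00,  0.00000000e+00,  0.00000000e+00,
         1.00000000e+00]])}
```

View pics/scene0.png

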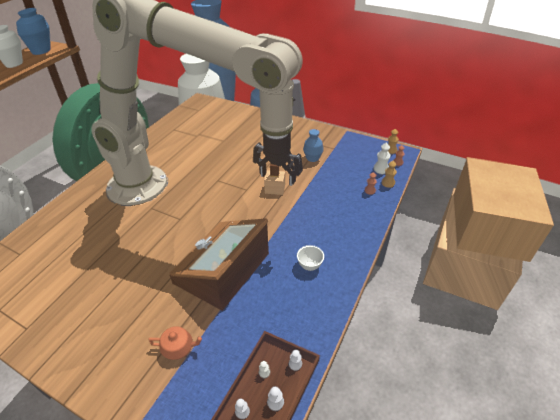

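View pics/side0.png

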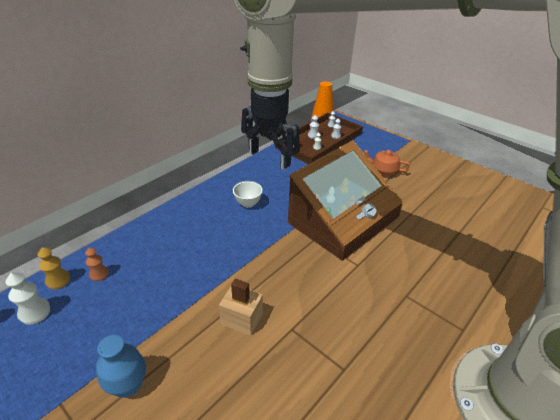

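View pics/wrist0.png

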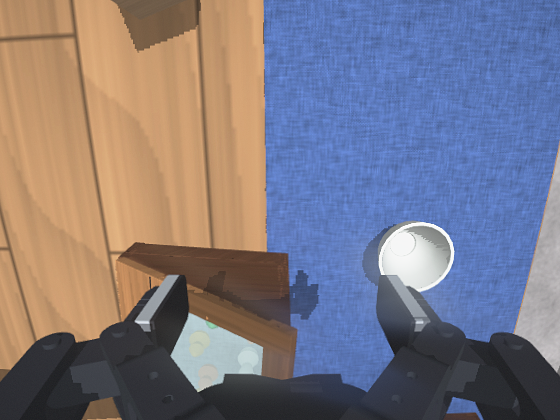

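The scene shot shows the case at about (225,255), its lock at (203,243), the bowl at (310,259) and the teapot at (173,343). The vase is at (313,147), and the stand at (275,183) is partly behind the gripper. The side shot shows the key and stand at (241,300), the lock at (366,212) and the vase at (120,368).

```bash
cat > h.py <<'E'
import numpy as np, cv2
from scipy.spatial.transform import Rotation as Rn
from cell import env, viewer
def K(c):
    f=210/np.tan(np.radians(c["fov_y"])/2)
    return np.array([[f,0,c["cx"]],[0,f,c["cy"]],[0,0,1]])
def cam(n,save=None):
    s=env.state(); c=viewer.read_camera(n)
    if n=="wrist":
        T=np.eye(4);T[:3,:3]=Rn.from_quat(s["tcp_rot"]).as_matrix();T[:3,3]=s["tool_pos"]
        M=np.linalg.inv(T@c["tool_from_camera"]); c["R"]=M[:3,:3];c["t"]=M[:3,3]
    c["K"]=K(c)
    if save: cv2.imwrite(f"pics/{save}.png",c["img"]); np.savez(f"pics/{save}.npz",**c)
    return c
def load(s): return dict(np.load(f"pics/{s}.npz"))
def ray(c,uv):
    p=cv2.undistortPoints(np.array([[uv]],float),c["K"],c["dist"])[0,0]
    d=c["R"].T@np.array([p[0],p[1],1]); return -c["R"].T@c["t"],d/np.linalg.norm(d)
def onz(c,uv,z):
    o,d=ray(c,uv); return o+d*(z-o[2])/d[2]
def onplane(c,uv,P,n):
    o,d=ray(c,uv); return o+d*(np.dot(P-o,n)/np.dot(d,n))
def tri(obs):
    A=np.zeros((3,3));b=np.zeros(3)
    for c,uv in obs:
        o,d=ray(c,uv);Q=np.eye(3)-np.outer(d,d);A+=Q;b+=Q@o
    X=np.linalg.solve(A,b)
    return X,[np.linalg.norm((np.eye(3)-np.outer(d,d))@(X-o)) for o,d in (ray(c,uv) for c,uv in obs)]
def proj(c,X):
    r,_=cv2.Rodrigues(c["R"]); return cv2.projectPoints(np.array([X],float),r,c["t"],c["K"],c["dist"])[0][0,0]
E
python3 - <<'E'
from h import *
s=cam("side","s1");c=cam("scene","c1")
for n,uv,z in [("key top",(241,284),.115),("stand",(241,300),.065),("lock",(366,212),.085),("vase",(115,345),.13),("bowl",(248,187),.05)]:
    print(n,onz(s,uv,z))
for n,uv,z in [("stand",(275,183),.065),("lock",(203,243),.085),("vase",(314,133),.13),("bowl",(310,251),.05),("teapot",(174,330),.08)]:
    print(n,onz(c,uv,z))
i=s["img"]; cv2.imwrite("pics/crop1.png",cv2.resize(i[260:350,190:300],None,fx=7,fy=6,interpolation=cv2.INTER_CUBIC)[:600])
cv2.imwrite("pics/crop2.png",cv2.resize(i[135:255,280:410],None,fx=6,fy=5,interpolation=cv2.INTER_CUBIC)[:600])
E
```

```text
key top [0.49580882 0.21681162 0.115     ]
stand [0.49731325 0.21776866 0.065     ]
lock [ 0.4548519  -0.17362469  0.085     ]
vase [0.543633   0.45724239 0.13      ]
bowl [ 0.77557546 -0.07754728  0.05      ]
stand [0.52425725 0.17623724 0.065     ]
lock [ 0.47065318 -0.19738153  0.085     ]
vase [0.55710813 0.4507149  0.13      ]
bowl [ 0.76398169 -0.05440188  0.05      ]
teapot [ 0.57117695 -0.47628306  0.08      ]
```

View pics/crop1.png

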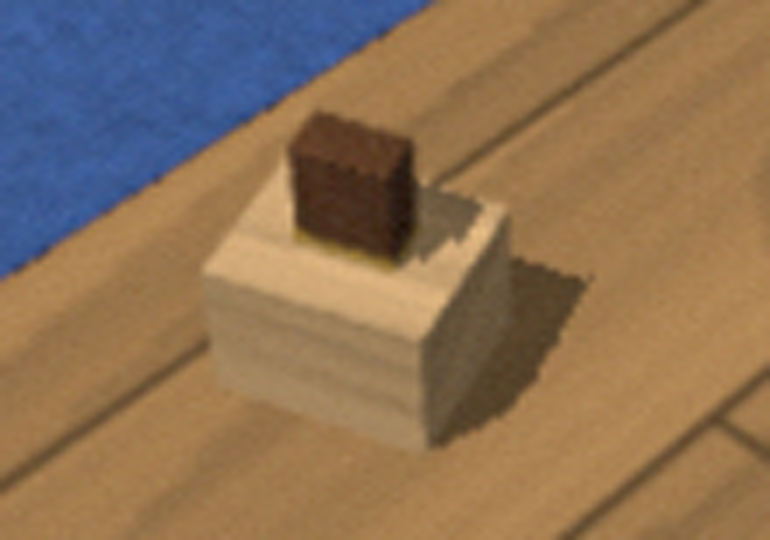

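View pics/crop2.png

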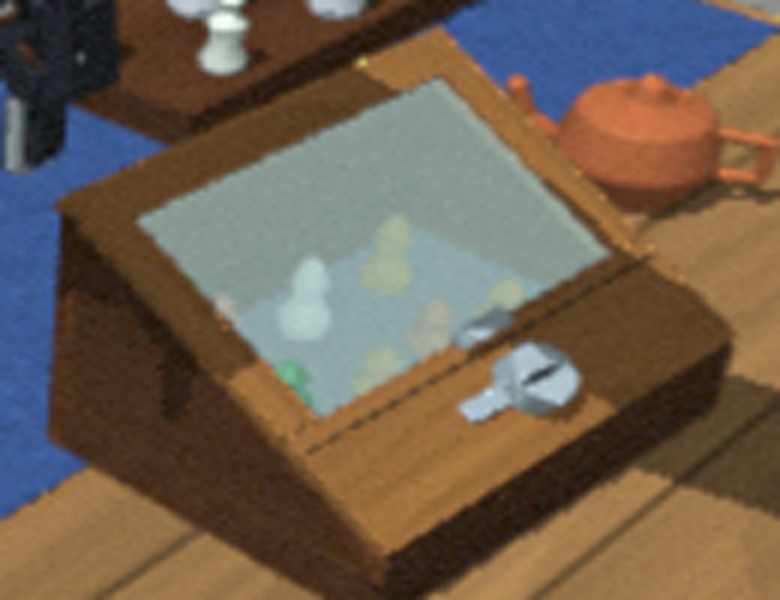

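```bash
python3 -m crank '[{"hand":0,"offset":[40,-25,0],"angular":[0,0,-0.14]},{"hand":0,"offset":[80,-50,0],"angular":[0,0,-0.28]},{"hand":0,"offset":[120,-75,0],"angular":[0,0,-0.42]},{"hand":0,"offset":[160,-100,0],"angular":[0,0,-0.56]},{"hand":0,"offset":[200,-125,0],"angular":[0,0,-0.7]},{"hand":0,"offset":[217,-125,0],"angular":[0,0,-0.84]},{"hand":0,"offset":[217,-125,0],"angular":[0,0,-0.98]},{"hand":0,"offset":[217,-125,0],"angular":[0,0,-1.12]},{"hand":0,"offset":[217,-125,0],"angular":[0,0,-1.26]},{"hand":0,"offset":[217,-125,0],"angular":[0,0,-1.4]},{"hand":0,"offset":[217,-125,0],"angular":[0,0,-1.57]},{"hand":0,"offset":[217,-125,0],"angular":[0,0,-1.57]},{"hand":0,"offset":[217,-125,0],"angular":[0,0,-1.57]}]' 60
python3 - <<'E'
from h import *
print(env.state())
cam("wrist","w1");cam("scene","c2");cam("side","s2")
E
```

```text
t: 1.55
tool_pos: [0.5, 0.2169, 0.2313]
tcp_rot: [0.002, 1.0, 0.0, -0.0]
force: [0.7, 0.4, -0.3]
grip_width: 0.999
{'t': 1.55, 'joint_positions': array([-0.20930159,  0.22788042, -0.30719835,  1.58144111,  0.07005372,
        1.34323666,  1.04172964]), 'qd': array([-0.00447722, -0.00109039,  0.00577882, -0.00039858, -0.0023087 ,
       -0.00250889, -0.0279272 ]), 'joint_torque': array([ 6.80909003e-02, -5.09551334e+01, -2.35754907e+00, -3.67709184e+01,
        3.03449901e-02,  4.77907393e-03,  7.56447762e-01]), 'tool_pos': array([0.49998768, 0.21692464, 0.23125483]), 'tcp_rot': array([ 2.10019175e-03,  9.99997792e-01,  2.93304140e-05, -7.25366953e-05]), 'force': array([ 0.68875111,  0.43833851, -0.29631259]), 'ft_torque': array([-0.01997779, -0.00131486,  0.03877542]), 'grip_width': 0.9989880897983616}
```

View pics/w1.png

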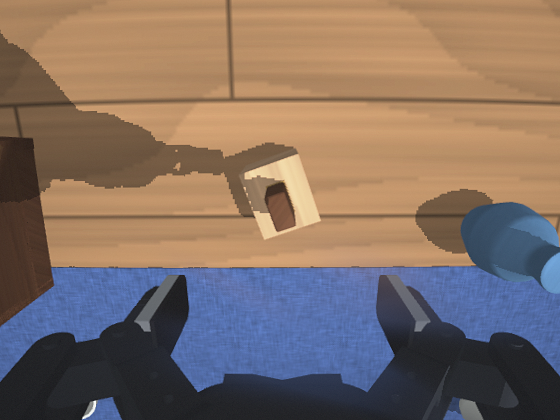

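View pics/c2.png

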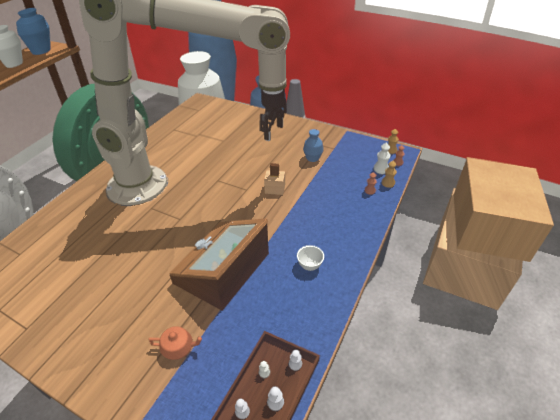

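View pics/s2.png

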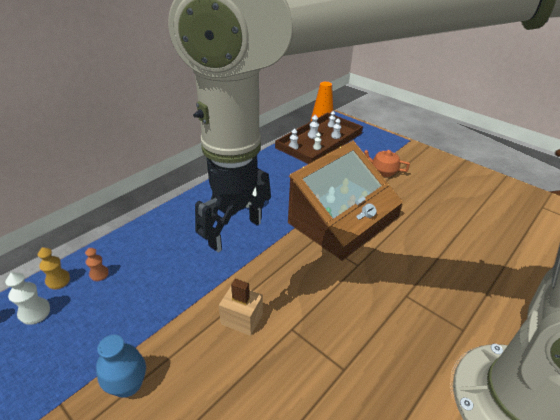

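The wrist shot has the stand at about (280,197) and the handle at about (281,210), yawed some 17°. The vase is at (520,245).

Run:
```python
from h import *
for n,(a,b,x,y) in {"w1":(135,250,225,335),"s2":(270,340,210,275),"c2":(155,205,255,300)}.items():
    i=load(n)["img"][a:b,x:y]; k=min(770//i.shape[1],590//i.shape[0]); cv2.imwrite(f"pics/z_{n}.png",cv2.resize(i,None,fx=k,fy=k,interpolation=cv2.INTER_CUBIC)); print(n,k)
```

```text
w1 5
s2 8
c2 11
```

View pics/z_w1.png

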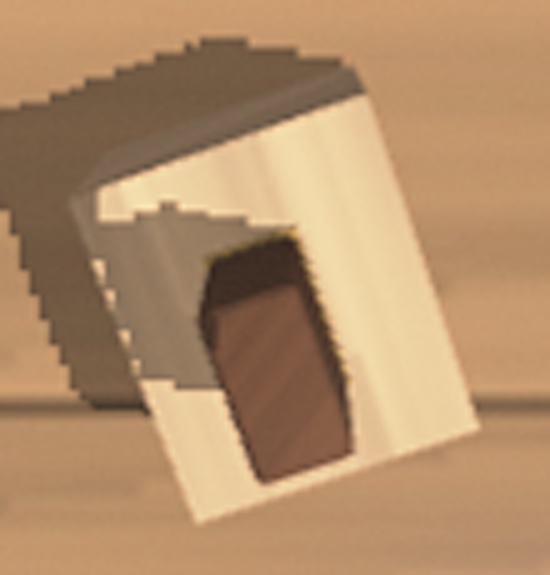

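View pics/z_s2.png

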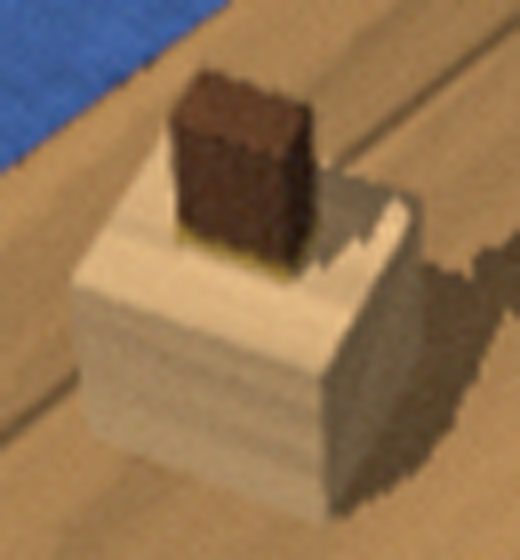

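View pics/z_c2.png

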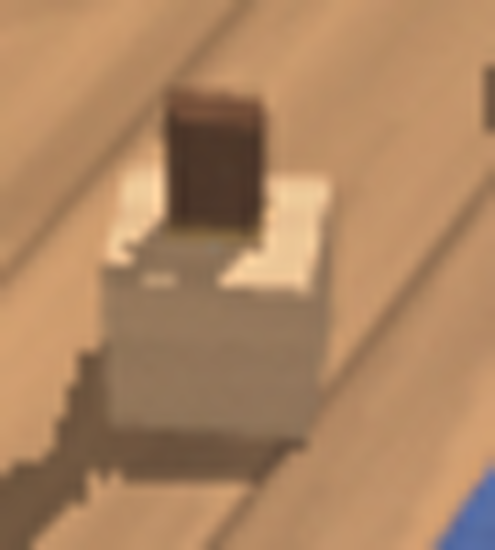

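Run:
```python
from h import *
w=load("w1");s=load("s2")
def px(p,k,o): return (np.array(p)+.5)/k-.5+np.array(o)
H=[(213,315),(300,285),(353,452),(262,484)]
P=np.array([onz(w,px(p,5,(225,135)),.115) for p in H]);print("handle top",P.round(4),P.mean(0))
e=np.diff(np.vstack([P,P[:1]]),axis=0)[:,:2];print(np.linalg.norm(e,axis=1),np.degrees(np.arctan2(e[:,1],e[:,0])))
S=[(76,196),(365,95),(480,428),(197,522)]
Q=np.array([onz(w,px(p,5,(225,135)),.065) for p in S]);print("stand top",Q.round(4),Q.mean(0))
e=np.diff(np.vstack([Q,Q[:1]]),axis=0)[:,:2];print(np.linalg.norm(e,axis=1),np.degrees(np.arctan2(e[:,1],e[:,0])))
# match side corners: world xy
Hs=[(205,70),(312,105),(290,155),(172,113)]
Ps=np.array([onz(s,px(p,8,(210,270)),.115) for p in Hs]);print("side",Ps.round(4),Ps.mean(0))
Ss=[(72,280),(322,375),(420,207)]
Qs=np.array([onz(s,px(p,8,(210,270)),.065) for p in Ss]);print("side stand",Qs.round(4),(Qs[0]+Qs[2])/2)
```

```text
handle top [[0.4878 0.2047 0.115 ]
 [0.4829 0.2189 0.115 ]
 [0.5115 0.2277 0.115 ]
 [0.5171 0.2124 0.115 ]] [0.4998213  0.21594753 0.115     ]
[0.01504884 0.02993229 0.01629017 0.0302849 ] [ 109.12221467   17.0818657   -69.87961146 -165.24196388]
stand top [[0.4764 0.1766 0.065 ]
 [0.4577 0.2315 0.065 ]
 [0.5232 0.255  0.065 ]
 [0.5429 0.1982 0.065 ]] [0.50005396 0.21533084 0.065     ]
[0.05809395 0.06964322 0.06005098 0.06995503] [ 108.83014406   19.66654526  -70.87128819 -161.93944425]
side [[0.5145 0.2147 0.115 ]
 [0.4875 0.2044 0.115 ]
 [0.4803 0.2189 0.115 ]
 [0.5104 0.2295 0.115 ]] [0.4981689  0.21688246 0.115     ]
side stand [[0.5217 0.2564 0.065 ]
 [0.4563 0.2336 0.065 ]
 [0.4743 0.1802 0.065 ]] [0.49804724 0.21829125 0.065     ]
```

```bash
python3 -m crank '[{"hand":0,"offset":[0,-1,-10],"angular":[0,0,-0.14]},{"hand":0,"offset":[0,-1,-30],"angular":[0,0,-0.28]},{"hand":0,"offset":[0,-1,-50],"angular":[0,0,-0.332]},{"hand":0,"offset":[0,-1,-50],"angular":[0,0,-0.332]},{"hand":0,"offset":[0,-1,-50],"angular":[0,0,-0.332]}]'
python3 - <<'E'
from h import *
w=cam("wrist","w2")
i=w["img"]; cv2.imwrite("pics/z_w2.png",cv2.resize(i[150:280,200:350],None,fx=5,fy=4.6,interpolation=cv2.INTER_CUBIC)[:600])
X=proj(w,[.4995,.216,.115]);print(X)
E
```

```text
t: 2.2
tool_pos: [0.5001, 0.2161, 0.2814]
tcp_rot: [-0.164, 0.987, 0.0, 0.0]
force: [-0.3, -0.6, -0.3]
grip_width: 0.999
[282.41654583 196.89395858]
```

View pics/w2.png

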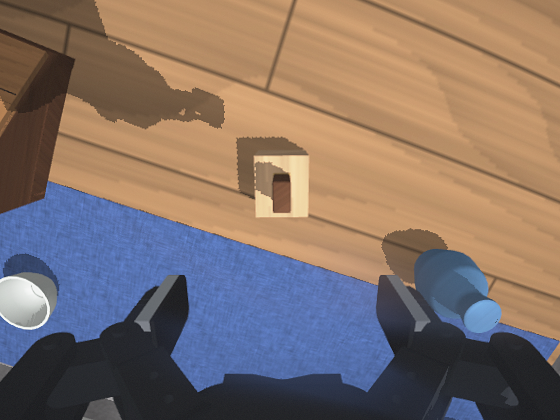

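The stand is now square in the image at (282,186), with the handle top at about (282,196). I'll triangulate its height.

Run:
```python
from h import *
w=load("w1");w2=load("w2");s=load("s2")
i=w2["img"];cv2.imwrite("pics/z_w2.png",cv2.resize(i[145:225,245:320],None,fx=7,fy=7,interpolation=cv2.INTER_CUBIC))
px=lambda p,k,o:(np.mean(p,0)+.5)/k-.5+np.array(o)
a=px([(213,315),(300,285),(353,452),(262,484)],5,(225,135)); b=px([(205,70),(312,105),(290,155),(172,113)],8,(210,270))
print(a,b,tri([(w,a),(s,b)]))
c=px([(76,196),(480,428)],5,(225,135)),px([(365,95),(197,522)],5,(225,135)); d=px([(72,280),(420,207)],8,(210,270))
for q in c: print("stand",tri([(w,q),(s,d)]))
```

```text
[281.  211.4] [240.15625 283.40625] (array([0.4999485 , 0.21570234, 0.11259828]), [np.float64(0.0003687176927975731), np.float64(0.0003687176927975223)])
stand (array([0.50137714, 0.2152484 , 0.05880036]), [np.float64(0.0006248768325376014), np.float64(0.0006248768325376662)])
stand (array([0.5004321 , 0.21592455, 0.06022427]), [np.float64(0.0007462357355300548), np.float64(0.0007462357355301198)])
```

View pics/z_w2.png

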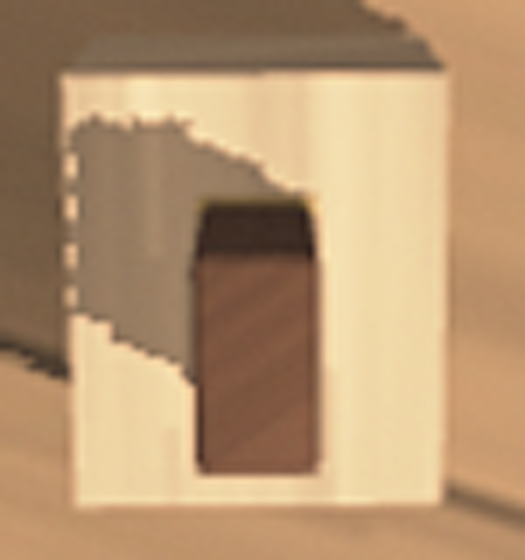

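```bash
python3 -m crank '[{"hand":0,"offset":[0,0,40],"angular":[0,0,0]},{"hand":0,"offset":[0,0,80],"angular":[0,0,0]},{"hand":0,"offset":[0,0,120],"angular":[0,0,0]},{"hand":0,"offset":[0,0,150],"angular":[0,0,0]},{"hand":0,"offset":[0,0,175],"angular":[0,0,0]},{"hand":0,"offset":[0,0,190],"angular":[0,0,0]},{"hand":0,"offset":[0,0,202],"angular":[0,0,0]},{"hand":0,"offset":[0,0,202],"angular":[0,0,0]},{"hand":0,"offset":[0,0,202],"angular":[0,0,0]}]'
python3 - <<'E'
from h import *
w=cam("wrist","w3");cam("side","s3")
E
```

```text
t: 3.15
tool_pos: [0.5, 0.2161, 0.0795]
tcp_rot: [-0.165, 0.986, 0.0, -0.0]
force: [0.6, 0.3, -0.1]
grip_width: 1.001
```

View pics/w3.png

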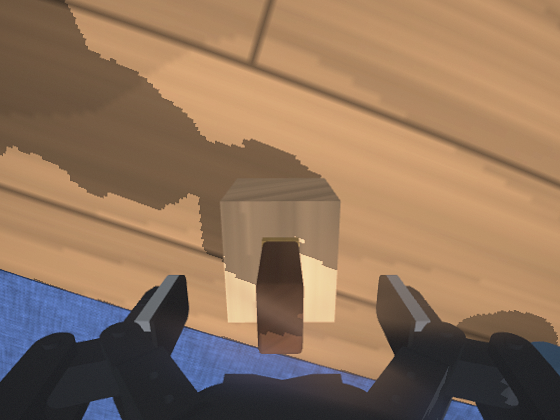

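View pics/s3.png

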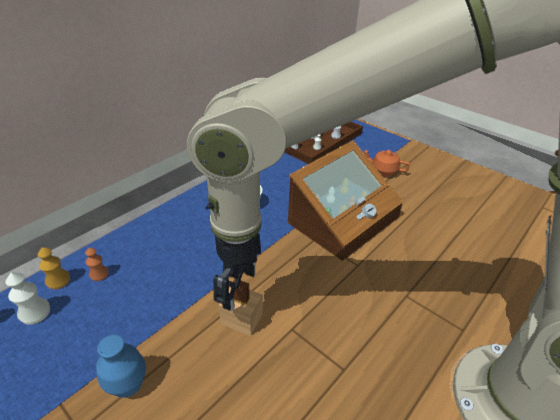

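The handle is centred between the jaws at (280,300), so I'll close.

```bash
python3 -m crank '[{"hand":100,"offset":[0,0,0],"angular":[0,0,0]},{"hand":150,"offset":[0,0,0],"angular":[0,0,0]},{"hand":200,"offset":[0,0,0],"angular":[0,0,0]},{"hand":255,"offset":[0,0,0],"angular":[0,0,0]},{"hand":255,"offset":[0,0,0],"angular":[0,0,0]},{"hand":255,"offset":[0,0,0],"angular":[0,0,0]},{"hand":255,"offset":[0,0,0],"angular":[0,0,0]},{"hand":255,"offset":[0,0,0],"angular":[0,0,0]}]' 80
python3 -m crank '[{"hand":255,"offset":[0,0,0],"angular":[0,0,0]},{"hand":255,"offset":[0,0,0],"angular":[0,0,0]}]'
```

```text
t: 4.05
tool_pos: [0.5001, 0.2161, 0.0795]
tcp_rot: [-0.165, 0.986, 0.0, 0.0]
force: [-0.3, -0.2, 3.1]
grip_width: 0.198
t: 4.25
tool_pos: [0.5001, 0.2162, 0.0795]
tcp_rot: [-0.165, 0.986, 0.0, 0.0]
force: [-0.2, -0.6, 4.2]
grip_width: 0.203
```

```bash
python3 -m crank '[{"hand":255,"offset":[0,0,-10],"angular":[0,0,0]},{"hand":255,"offset":[0,0,-25],"angular":[0,0,0]},{"hand":255,"offset":[0,0,-50],"angular":[0,0,0]},{"hand":255,"offset":[0,0,-80],"angular":[0,0,0]},{"hand":255,"offset":[0,0,-120],"angular":[0,0,0]},{"hand":255,"offset":[0,0,-160],"angular":[0,0,0]},{"hand":255,"offset":[0,0,-190],"angular":[0,0,0]},{"hand":255,"offset":[0,0,-190],"angular":[0,0,0]},{"hand":255,"offset":[0,0,-190],"angular":[0,0,0]}]'
python3 - <<'E'
from h import *
w=cam("wrist","w4");s=cam("side","s4");c=cam("scene","c4")
px=lambda p:((np.array(p)+.5)/[6,5]-.5+np.array([280,135]))
P=[onz(s,px(p),z) for p,z in [((385,557),.053),((732,335),.053),((60,205),.163),((440,28),.163)]]
for p in P: print(p)
d=P[0]-P[1];print("yaw front",np.degrees(np.arctan2(d[1],d[0]))-90,np.linalg.norm(d)); d=P[2]-P[3];print(np.degrees(np.arctan2(d[1],d[0]))-90,np.linalg.norm(d))
i=c["img"]; cv2.imwrite("pics/z_c4.png",cv2.resize(i[205:310,160:285],None,fx=6,fy=5,interpolation=cv2.INTER_CUBIC))
i=s["img"]; cv2.imwrite("pics/z_s4.png",cv2.resize(i[190:235,340:390],None,fx=12,fy=12,interpolation=cv2.INTER_CUBIC))
E
```

```text
t: 5.15
tool_pos: [0.5, 0.2161, 0.2699]
tcp_rot: [-0.165, 0.986, 0.0, 0.0]
force: [-0.9, 0.2, -0.4]
grip_width: 0.197
[ 0.44153088 -0.06551446  0.053     ]
[ 0.42599061 -0.3148684   0.053     ]
[ 0.62446789 -0.0740791   0.163     ]
[ 0.60990042 -0.32697123  0.163     ]
yaw front -3.5661847033051686 0.24983773069505247
-3.296793943453295 0.2533113448495286
```

View pics/z_c4.png

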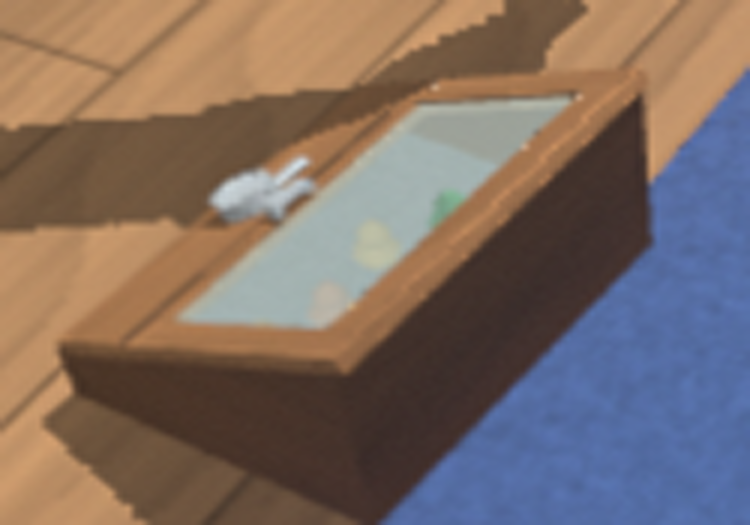

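View pics/z_s4.png

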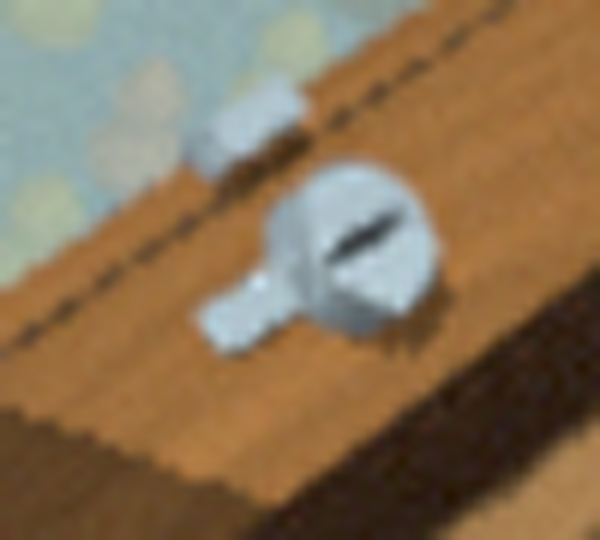

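View pics/w4.png

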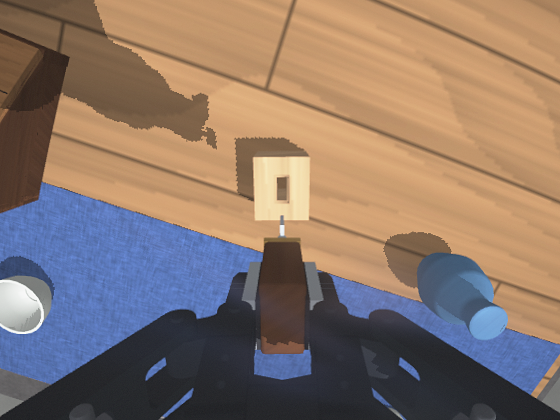

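The key is in hand, its blade tip at about (282,218), and the empty stand slot shows at (282,188). In the side crop the lock slot is at about full-frame (370,210), with the tongue pointing left (+y) and tilted slightly. Next is the lock pose and a hover pose.

```bash
cat >> h.py <<'E'
PSI=np.radians(-3.4)
def frame(th,psi=None):
    Z=Rn.from_euler('z',PSI if psi is None else psi).as_matrix()
    a=Z@[-.5,0,3**.5/2]; yc=Z@[0,1,0]; up=Z@[3**.5/2,0,.5]
    u=np.cos(th)*yc+np.sin(th)*up
    return a,u,up,yc
def toolR(th):
    a,u,_,_=frame(th); return np.column_stack([u,np.cross(-a,u),-a])
def rel(pos,R,s=None):
    s=s or env.state(); R0=Rn.from_quat(s["tcp_rot"]).as_matrix()
    return (1000*R0.T@(np.array(pos)-s["tool_pos"])).round(1), Rn.from_matrix(R0.T@R).as_rotvec().round(4)
E
python3 - <<'E'
from h import *
s=load("s4");w=load("w4");c=load("c4")
uv=(np.array([365,238])+.5)/12-.5+[340,190]
print("mouth side",uv,onz(s,uv,.0817))
uc=(np.array([232,195])+.5)/[6,5]-.5+[160,205]; print("scene",uc,onz(c,uc,.0817),tri([(s,uv),(c,uc)]))
# slot line on the head plane
M=onz(s,uv,.0817);a,u,up,yc=frame(0)
q=[onplane(s,(np.array(p)+.5)/12-.5+[340,190],M,a) for p in [(325,262),(405,213)]]
d=q[0]-q[1];print("slot th",np.arctan2(d@up,d@yc),np.linalg.norm(d))
q=onplane(s,(np.array([218,333])+.5)/12-.5+[340,190],M-a*.0115,a); q0=M-.0135*a
d=q-q0;print("tongue th",np.arctan2(d@up,d@yc),np.linalg.norm(d))
st=env.state();R0=Rn.from_quat(st["tcp_rot"]).as_matrix()
print("tip pred px",proj(w,st["tool_pos"]+R0@[0,0,.0745]))
P=np.array([.457,-.192,.0817])+.1445*a
print(P,rel(P,toolR(.15)))
E
```

```text
mouth side [369.95833333 209.375     ] [ 0.45501009 -0.19322638  0.0817    ]
scene [198.25 243.6 ] [ 0.45682005 -0.2036508   0.0817    ] (array([ 0.45585321, -0.19985384,  0.07734528]), [np.float64(0.0020379576608470502), np.float64(0.00203795766084711)])
slot th 0.06157033319150847 0.026858679716132924
tongue th 0.06214292082029583 0.03852857653752824
tip pred px [282.04631901 225.80984959]
[ 0.38487717 -0.18771511  0.20684067] (array([ 239.2, -344.2,   61.7]), array([-0.3935, -0.4994,  2.0544]))
```

```bash
python3 -m crank '[{"hand":255,"offset":[16,-23,4],"angular":[-0.026,-0.033,0.137]},{"hand":255,"offset":[32,-46,8],"angular":[-0.052,-0.067,0.274]},{"hand":255,"offset":[48,-69,12],"angular":[-0.079,-0.1,0.411]},{"hand":255,"offset":[64,-92,16],"angular":[-0.105,-0.133,0.548]},{"hand":255,"offset":[80,-115,20],"angular":[-0.131,-0.166,0.685]},{"hand":255,"offset":[96,-138,25],"angular":[-0.157,-0.2,0.822]},{"hand":255,"offset":[112,-161,29],"angular":[-0.184,-0.233,0.959]},{"hand":255,"offset":[128,-184,33],"angular":[-0.21,-0.266,1.096]},{"hand":255,"offset":[144,-207,37],"angular":[-0.236,-0.3,1.233]},{"hand":255,"offset":[160,-230,41],"angular":[-0.262,-0.333,1.37]},{"hand":255,"offset":[176,-253,45],"angular":[-0.289,-0.366,1.507]},{"hand":255,"offset":[192,-276,49],"angular":[-0.315,-0.4,1.644]},{"hand":255,"offset":[208,-299,53],"angular":[-0.341,-0.433,1.781]},{"hand":255,"offset":[224,-322,58],"angular":[-0.367,-0.466,1.918]},{"hand":255,"offset":[239,-344,62],"angular":[-0.394,-0.499,2.054]},{"hand":255,"offset":[239,-344,62],"angular":[-0.394,-0.499,2.054]},{"hand":255,"offset":[239,-344,62],"angular":[-0.394,-0.499,2.054]},{"hand":255,"offset":[239,-344,62],"angular":[-0.394,-0.499,2.054]}]'
python3 - <<'E'
from h import *
st=env.state();print(st["joint_positions"].round(3))
a,u,up,yc=frame(.15)
P=np.array([.457,-.192,.0817])+.1445*a
print(P,rel(P,toolR(.15)))
w=cam("wrist","w5");cam("side","s5");cam("scene","c5")
i=w["img"];cv2.imwrite("pics/z_w5.png",cv2.resize(i[100:300,200:360],None,fx=3,fy=3,interpolation=cv2.INTER_CUBIC))
E
```

```text
t: 7.1
tool_pos: [0.4051, -0.1933, 0.178]
tcp_rot: [0.753, 0.611, 0.193, 0.15]
force: [1.3, -0.4, -0.4]
grip_width: 0.204
[ 1.21  -0.253 -0.524  2.243 -0.614  0.817  0.827]
[ 0.38487717 -0.18771511  0.20684067] (array([  4.9,  -5.3, -34.9]), array([-0.0376, -0.0325, -0.0094]))
```

View pics/w5.png

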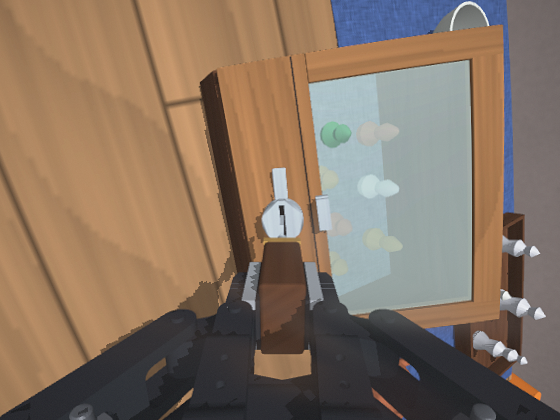

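View pics/s5.png

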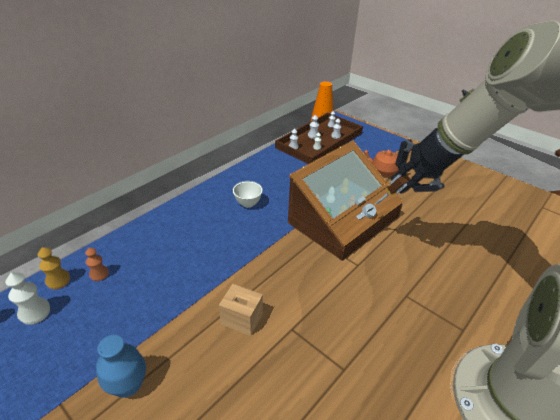

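View pics/z_w5.png

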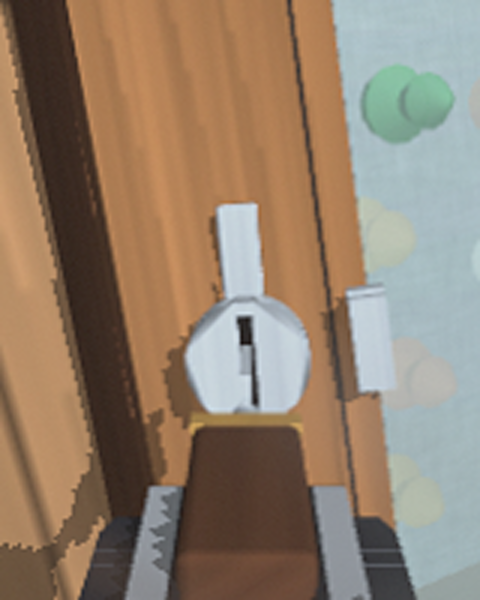

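The wrist shot shows the lock head at about (283,218), with its slot running from (281.5,205.5) to (284.5,235). The blade tip is just in front at (282,215). Joint 2 is sitting at its limit, so I'll measure and leave that posture right away.

Run:
```python
from h import *
w=load("w5");s=load("s5")
i=w["img"];cv2.imwrite("pics/z2_w5.png",cv2.resize(i[195:245,255:315],None,fx=12,fy=12,interpolation=cv2.INTER_CUBIC))
i=s["img"];cv2.imwrite("pics/z2_s5.png",cv2.resize(i[170:230,340:410],None,fx=10,fy=10,interpolation=cv2.INTER_CUBIC))
```

```text
(no output)
```

View pics/z2_w5.png

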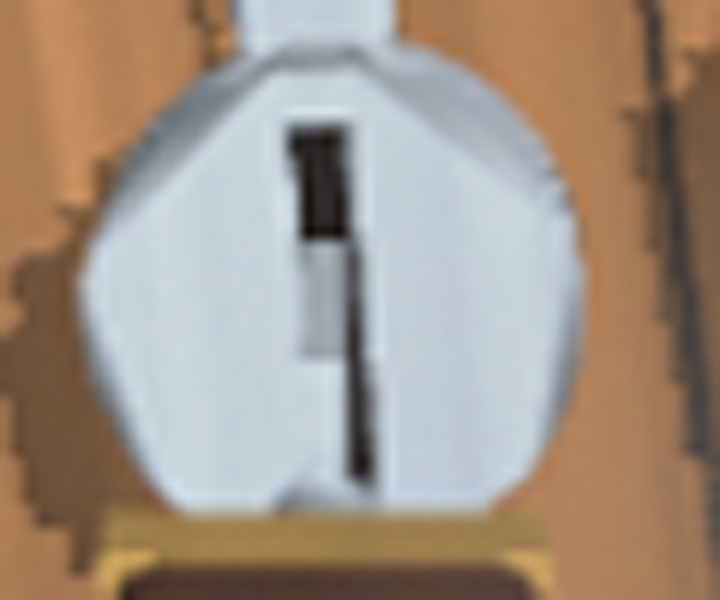

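View pics/z2_s5.png

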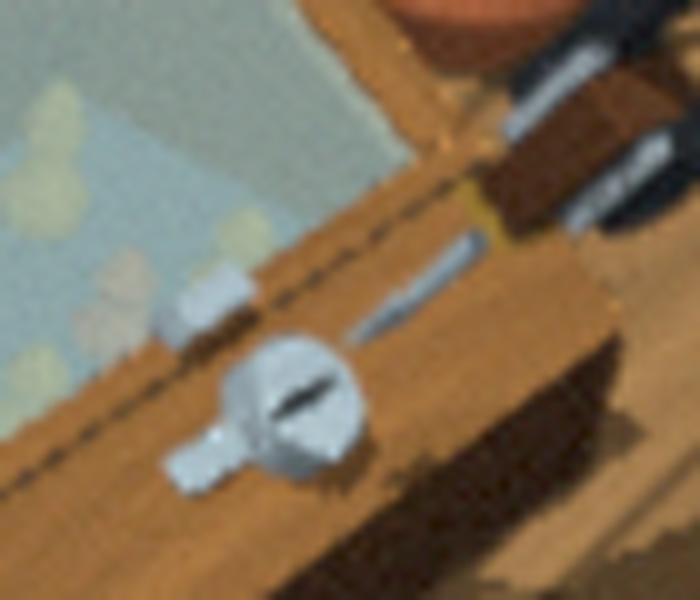

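Run:
```python
from h import *
w=load("w5");s=load("s5")
R,t=w["R"],w["t"]
st=env.state();R0=Rn.from_quat(st["tcp_rot"]).as_matrix();p0=st["tool_pos"]
print("tip corner pred",proj(w,p0+R0@[.010,0,.0745]),"root",proj(w,p0+R0@[.010,0,.0525]),"seen",np.array([323.5,240.5])/12-.5+[255,195])
px=lambda p:(np.array(p)+.5)/12-.5+[255,195]
A=px((320,125));B=px((362,488)) ;ps=(np.array([305,399])+.5)/10-.5+[340,170]
M,e=tri([(w,(A+B)/2),(s,ps)]);print("mouth tri",M,e)
for M0 in (M,np.array([.456,-.194,.0817])):
    a,u,up,yc=frame(0); q=[onplane(w,p,M0,a) for p in (A,B)]; m=(q[0]+q[1])/2
    d=q[0]-q[1];print("mouth",m,"th",np.arctan2(d@up,d@yc),"len",np.linalg.norm(d))
    wd=[onplane(w,px(p),M0,a) for p in ((290,150),(350,150))];print("width",np.linalg.norm(wd[0]-wd[1]))
    print("mouth in tool mm",1000*R0.T@(m-p0), "a in tool",R0.T@a)
# check line: front slope edges in wrist for yaw
q=[onplane(w,p,M-.0135*a,a) for p in ((290,55),(345,318))];
q=[onplane(w,p,M-.0135*a,a) for p in ((216,72),(249,262))]
d=q[0]-q[1];print("front edge yaw",np.degrees(np.arctan2(d[1],d[0]))-90,q)
```

```text
tip corner pred [283.77768169 214.6030746 ] root [283.89073994 224.60283939] seen [281.45833333 214.54166667]
mouth tri [ 0.45792327 -0.19829632  0.07758696] [np.float64(0.0009339338508511048), np.float64(0.0009339338508511356)]
mouth [ 0.45871801 -0.19835106  0.07804687] th 0.04768250296368728 len 0.026022042487107568
width 0.004078181618104024
mouth in tool mm [ -6.61184053  -0.53930453 113.83019366] a in tool [ 0.03258504 -0.03551093 -0.99883792]
mouth [ 0.45678967 -0.19696442  0.08225662] th 0.047682502963687166 len 0.025554202551505877
width 0.004004861615397389
mouth in tool mm [ -5.14923649  -0.54154265 109.22323988] a in tool [ 0.03258504 -0.03551093 -0.99883792]
front edge yaw -4.519725120382361 [array([ 0.44339741, -0.07362323,  0.04935788]), array([ 0.43067569, -0.23455958,  0.04753647])]
```

Run:
```python
from h import *
w=load("w5");st=env.state();R0=Rn.from_quat(st["tcp_rot"]).as_matrix();p0=st["tool_pos"]
for y in (-9,9): print("ferrule corner pred",proj(w,p0+R0@[.016,y/1000,.0145]))
print("seen", 255+105/12-.5,255+545/12-.5,195+512/12)
m=np.array([.4570,-.1972,.0815]); R=toolR(.048); a=frame(0)[0]
P=m+a*.0885+R[:,1]*.0015
print(P,rel(P,R))
```

```text
ferrule corner pred [266.5961215  236.88455551]
ferrule corner pred [301.70445162 236.83467133]
seen 263.25 299.9166666666667 237.66666666666666
[ 0.41411888 -0.19472449  0.15889238] (array([-2.4, -2.3, 21.5]), array([-0.0337, -0.0345, -0.11  ]))
```

```bash
python3 -m crank '[{"hand":255,"offset":[-1,-1,7],"angular":[-0.017,-0.017,-0.055]},{"hand":255,"offset":[-2,-2,14],"angular":[-0.034,-0.034,-0.11]},{"hand":255,"offset":[-2.4,-2.3,21.5],"angular":[-0.034,-0.034,-0.11]},{"hand":255,"offset":[-2.4,-2.3,21.5],"angular":[-0.034,-0.034,-0.11]},{"hand":255,"offset":[-2.4,-2.3,21.5],"angular":[-0.034,-0.034,-0.11]}]'
python3 - <<'E'
from h import *
st=env.state();print(st["joint_positions"].round(3))
m=np.array([.4570,-.1972,.0815]); R=toolR(.048); a=frame(0)[0]
P=m+a*.0885+R[:,1]*.0015
print(P,rel(P,R))
w=cam("wrist","w6");s=cam("side","s6")
i=w["img"];cv2.imwrite("pics/z_w6.png",cv2.resize(i[195:245,255:315],None,fx=12,fy=12,interpolation=cv2.INTER_CUBIC))
i=s["img"];cv2.imwrite("pics/z_s6.png",cv2.resize(i[170:230,340:410],None,fx=10,fy=10,interpolation=cv2.INTER_CUBIC))
E
```

```text
t: 7.75
tool_pos: [0.4141, -0.1947, 0.1587]
tcp_rot: [0.719, 0.645, 0.183, 0.183]
force: [0.5, 0.1, -1.7]
grip_width: 0.199
[ 1.116 -0.235 -0.482  2.296 -0.619  0.689  0.923]
[ 0.41411888 -0.19472449  0.15889238] (array([-0. ,  0.1, -0.2]), array([-0.0003, -0.0011, -0.0028]))
```

View pics/z_w6.png

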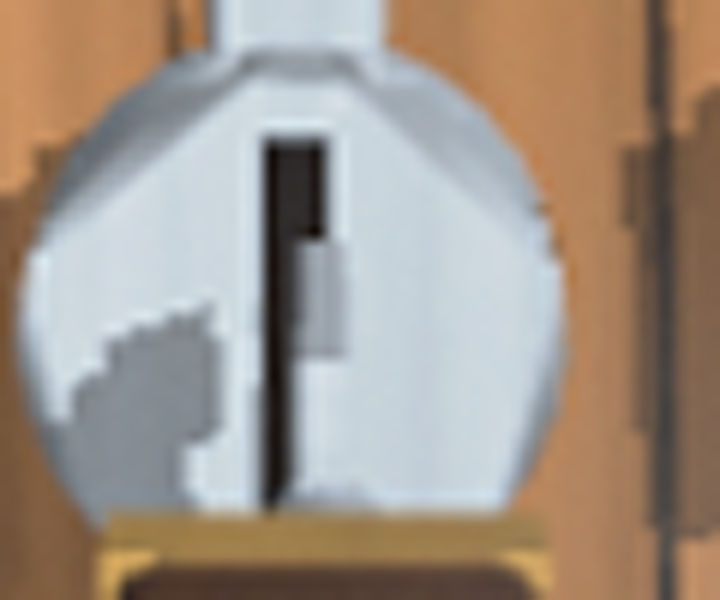

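View pics/z_s6.png

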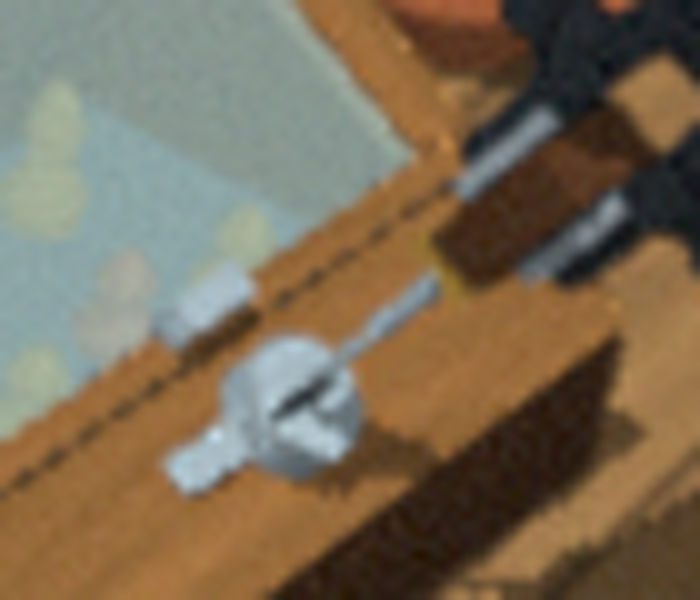

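Run:
```python
from h import *
w=load("w6");st=env.state();R0=Rn.from_quat(st["tcp_rot"]).as_matrix();p0=st["tool_pos"]
T=lambda x,y,z:p0+R0@(np.array([x,y,z])/1000)
print("tip corner",proj(w,T(10,0,74.5)),"seen",255+323/12,195+240/12)
zt=R0[:,2]
for h in (6,9,12,15):
    P0=T(0,0,74.5+h)
    far=onplane(w,(255+296/12-.46,195+136/12-.46),P0,zt); l=onplane(w,(255+20/12,195+290/12),P0,zt); r=onplane(w,(255+568/12,195+290/12),P0,zt)
    loc=lambda X:(R0.T@(X-p0)*1000).round(2)
    print(h,"far",loc(far),"head y",loc(l),loc(r))
```

```text
tip corner [281.5396898  216.05721627] seen 281.9166666666667 215.0
6 far [15.72 -1.66 80.5 ] head y [  5.86 -17.84  80.5 ] [ 5.86 14.89 80.5 ]
9 far [14.91 -1.69 83.5 ] head y [  4.93 -18.09  83.5 ] [ 4.92 15.08 83.5 ]
12 far [14.11 -1.71 86.5 ] head y [  3.99 -18.34  86.5 ] [ 3.98 15.28 86.5 ]
15 far [13.3  -1.74 89.5 ] head y [  3.05 -18.58  89.5 ] [ 3.05 15.47 89.5 ]
```

In the wrist crop the slot runs parallel to the blade, about 1.7 mm to its left. The standoff is about 12–14 mm. I'll shift y by -1.7 and advance with force checks.

```bash
python3 -m crank '[{"hand":255,"offset":[0,-1.7,0],"angular":[0,0,0]},{"hand":255,"offset":[0,-1.7,4],"angular":[0,0,0]},{"hand":255,"offset":[0,-1.7,8],"angular":[0,0,0]},{"hand":255,"offset":[0,-1.7,8],"angular":[0,0,0]}]'
python3 - <<'E'
from h import *
print(env.state()["joint_positions"].round(3))
w=cam("wrist","w7")
i=w["img"];cv2.imwrite("pics/z_w7.png",cv2.resize(i[195:245,255:315],None,fx=12,fy=12,interpolation=cv2.INTER_CUBIC))
E
```

```text
t: 8.25
tool_pos: [0.4162, -0.1949, 0.15]
tcp_rot: [0.72, 0.644, 0.182, 0.183]
force: [-1.2, -0.4, 0.0]
grip_width: 0.201
[ 1.113 -0.216 -0.49   2.304 -0.621  0.66   0.927]
```

View pics/z_w7.png

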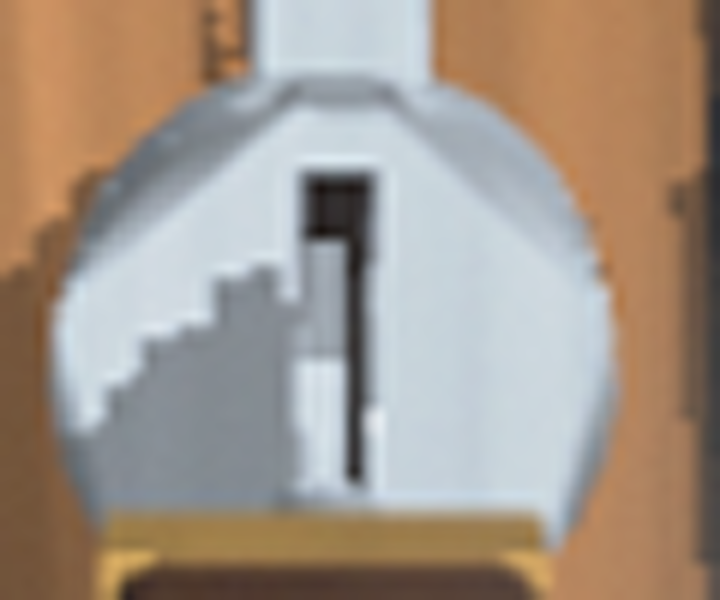

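The slot centre is now at crop x=338 and the blade at 325, so I need +0.8 mm in y.

```bash
python3 -m crank '[{"hand":255,"offset":[0,0.8,0],"angular":[0,0,0]},{"hand":255,"offset":[0,0.8,2.5],"angular":[0,0,0]},{"hand":255,"offset":[0,0.8,2.5],"angular":[0,0,0]},{"hand":255,"offset":[0,0.8,2.5],"angular":[0,0,0]}]'
python3 - <<'E'
from h import *
w=cam("wrist","w8")
i=w["img"];cv2.imwrite("pics/z_w8.png",cv2.resize(i[195:245,255:315],None,fx=12,fy=12,interpolation=cv2.INTER_CUBIC))
E
```

```text
t: 8.7
tool_pos: [0.4181, -0.1952, 0.1488]
tcp_rot: [0.72, 0.644, 0.182, 0.184]
force: [-0.8, 0.2, -0.6]
grip_width: 0.198
```

View pics/z_w8.png

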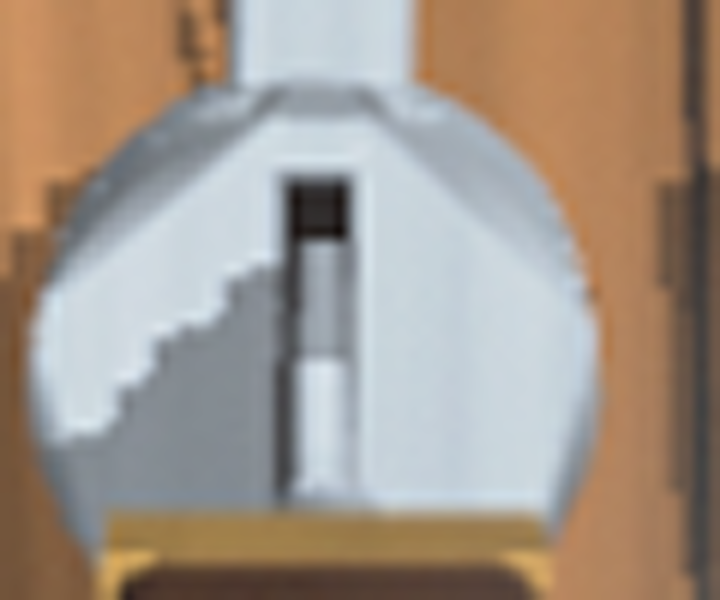

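```bash
python3 -m crank '[{"hand":255,"offset":[0,-0.2,2],"angular":[0,0,0]},{"hand":255,"offset":[0,-0.2,4],"angular":[0,0,0]},{"hand":255,"offset":[0,-0.2,4],"angular":[0,0,0]}]'
python3 - <<'E'
from h import *
print(env.state()["joint_positions"].round(3))
w=cam("wrist","w9")
i=w["img"];cv2.imwrite("pics/z_w9.png",cv2.resize(i[195:245,255:315],None,fx=12,fy=12,interpolation=cv2.INTER_CUBIC))
E
```

```text
t: 9.05
tool_pos: [0.4199, -0.1952, 0.145]
tcp_rot: [0.72, 0.644, 0.182, 0.184]
force: [-0.4, 0.4, -0.3]
grip_width: 0.202
[ 1.112 -0.199 -0.5    2.304 -0.62   0.64   0.923]
```

View pics/z_w9.png

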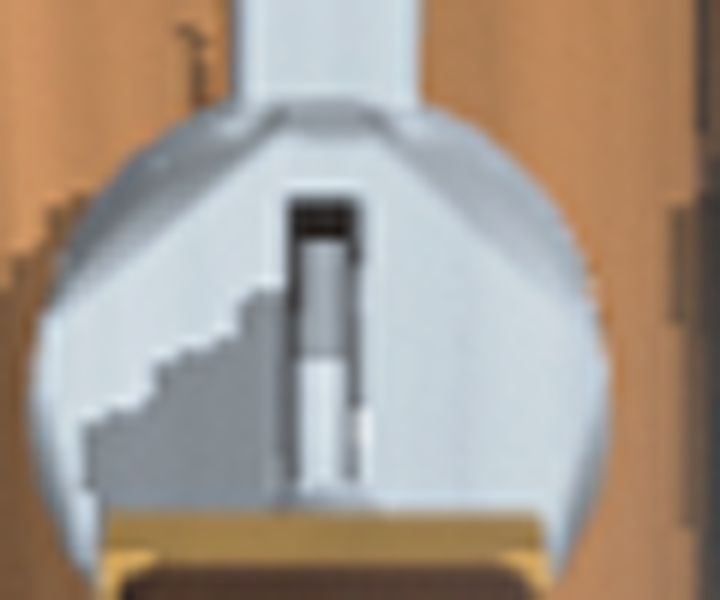

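```bash
python3 -m crank '[{"hand":255,"offset":[-1.3,-0.1,1],"angular":[0,0,0]},{"hand":255,"offset":[-1.3,-0.1,3],"angular":[0,0,0]},{"hand":255,"offset":[-1.3,-0.1,5],"angular":[0,0,0]},{"hand":255,"offset":[-1.3,-0.1,5],"angular":[0,0,0]}]'
python3 - <<'E'
from h import *
w=cam("wrist","w10")
i=w["img"];cv2.imwrite("pics/z_w10.png",cv2.resize(i[195:245,255:315],None,fx=12,fy=12,interpolation=cv2.INTER_CUBIC))
E
```

```text
t: 9.5
tool_pos: [0.4222, -0.1967, 0.1405]
tcp_rot: [0.72, 0.644, 0.182, 0.184]
force: [0.9, 0.2, -1.1]
grip_width: 0.197
```

View pics/z_w10.png

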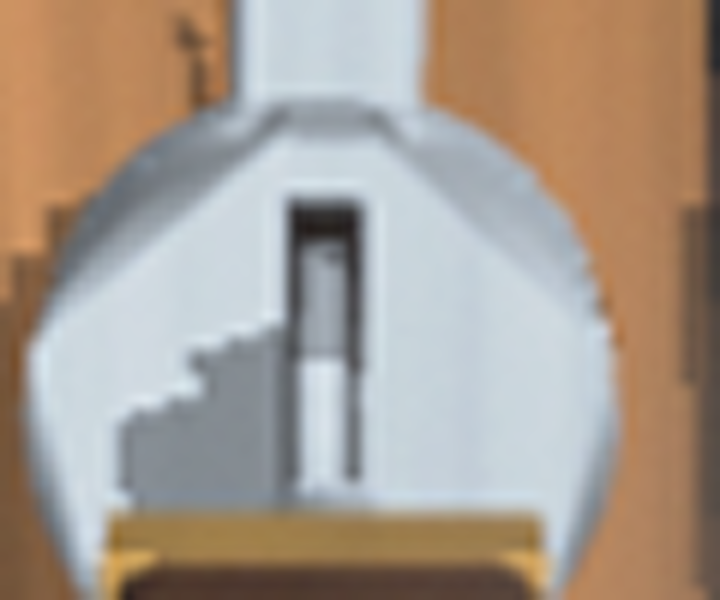

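```bash
python3 -m crank '[{"hand":255,"offset":[0,0,1],"angular":[0,0,0]},{"hand":255,"offset":[0,0,1],"angular":[0,0,0]}]'; python3 -m crank '[{"hand":255,"offset":[0,0,1],"angular":[0,0,0]},{"hand":255,"offset":[0,0,1],"angular":[0,0,0]}]'
```

```text
t: 9.75
tool_pos: [0.4227, -0.197, 0.1403]
tcp_rot: [0.72, 0.644, 0.182, 0.184]
force: [-5.4, 2.3, 7.3]
grip_width: 0.201
t: 9.95
tool_pos: [0.4231, -0.1972, 0.1401]
tcp_rot: [0.72, 0.644, 0.182, 0.184]
force: [-17.7, 5.9, 20.1]
grip_width: 0.199
```

The rise of about 27 N along the lock axis at the expected floor depth means the blade is seated. I'll back off 1 mm and start turning.

```bash
python3 -m crank '[{"hand":255,"offset":[0,0,-1.2],"angular":[0,0,0]},{"hand":255,"offset":[0,0,-1.2],"angular":[0,0,0.08]},{"hand":255,"offset":[0,0,-1.2],"angular":[0,0,0.16]},{"hand":255,"offset":[0,0,-1.2],"angular":[0,0,0.24]},{"hand":255,"offset":[0,0,-1.2],"angular":[0,0,0.32]},{"hand":255,"offset":[0,0,-1.2],"angular":[0,0,0.4]},{"hand":255,"offset":[0,0,-1.2],"angular":[0,0,0.4]}]'
python3 - <<'E'
from h import *
st=env.state();print(st["ft_torque"],st["joint_positions"].round(3))
w=cam("wrist","w11");cam("side","s11")
i=w["img"];cv2.imwrite("pics/z_w11.png",cv2.resize(i[165:255,230:330],None,fx=6,fy=6,interpolation=cv2.INTER_CUBIC))
E
```

```text
t: 10.65
tool_pos: [0.4222, -0.1969, 0.1401]
tcp_rot: [0.834, 0.487, 0.215, 0.144]
force: [-6.8, 2.1, 5.8]
grip_width: 0.2
[0.36927309 1.37641795 0.19717409] [ 1.172 -0.186 -0.557  2.303 -0.637  0.629  0.54 ]
```

View pics/z_w11.png

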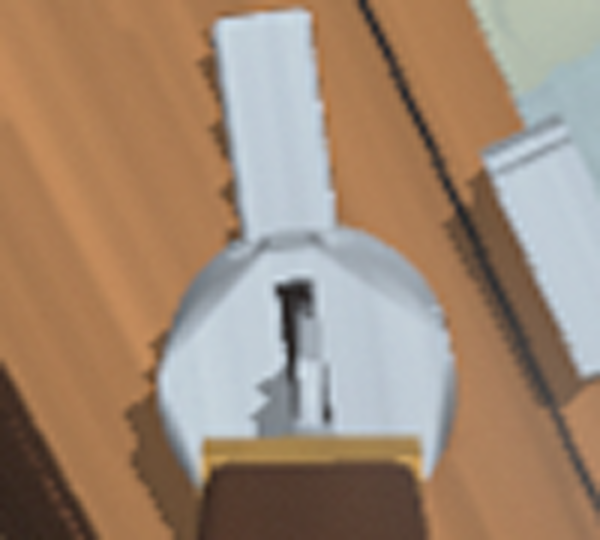

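The tongue has turned with the blade, lagging by the 6° of play. I'll keep turning.

```bash
python3 -m crank '[{"hand":255,"offset":[0,0,0],"angular":[0,0,0.1]},{"hand":255,"offset":[0,0,0],"angular":[0,0,0.2]},{"hand":255,"offset":[0,0,0],"angular":[0,0,0.3]},{"hand":255,"offset":[0,0,0],"angular":[0,0,0.4]},{"hand":255,"offset":[0,0,0],"angular":[0,0,0.5]},{"hand":255,"offset":[0,0,0],"angular":[0,0,0.6]},{"hand":255,"offset":[0,0,0],"angular":[0,0,0.6]}]'
python3 - <<'E'
from h import *
st=env.state();print(st["ft_torque"],st["joint_positions"].round(3))
a,u,up,yc=frame(0);x=Rn.from_quat(st["tcp_rot"]).as_matrix();print("tool th",np.arctan2(x[:,0]@up,x[:,0]@yc),"axis",x[:,2]@a, "moment about a at tool",st["ft_torque"]@a)
w=cam("wrist","w12")
E
```

```text
t: 11.45
tool_pos: [0.4217, -0.1966, 0.1397]
tcp_rot: [0.941, 0.219, 0.247, 0.073]
force: [-9.2, 2.0, 7.6]
grip_width: 0.201
[0.67373594 1.87607616 0.40255562] [ 1.264 -0.192 -0.637  2.301 -0.665  0.64  -0.033]
tool th 1.0544247811783114 axis -0.999998245653165 moment about a at tool 0.06798000611987616
```

View pics/w12.png

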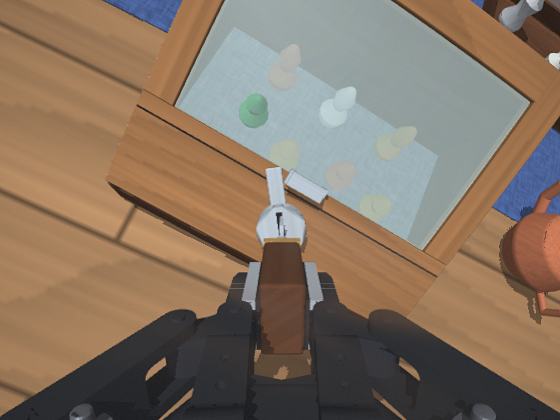

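```bash
python3 -m crank '[{"hand":255,"offset":[0,0,0],"angular":[0,0,0.1]},{"hand":255,"offset":[0,0,0],"angular":[0,0,0.2]},{"hand":255,"offset":[0,0,0],"angular":[0,0,0.3]},{"hand":255,"offset":[0,0,0],"angular":[0,0,0.4]},{"hand":255,"offset":[0,0,0],"angular":[0,0,0.5]},{"hand":255,"offset":[0,0,0],"angular":[0,0,0.55]},{"hand":255,"offset":[0,0,0],"angular":[0,0,0.55]}]'
cat > q.py <<'E'
from h import *
st=env.state();print(st["ft_torque"].round(2),st["joint_positions"].round(3))
a,u,up,yc=frame(0);x=Rn.from_quat(st["tcp_rot"]).as_matrix();print("tool th",np.arctan2(x[:,0]@up,x[:,0]@yc),"axis",x[:,2]@a, "moment about a",st["ft_torque"]@a,"mom at tcp?",(st["ft_torque"]-np.cross(st["tool_pos"],st["force"]))@a)
E
python3 q.py
```

```text
t: 12.2
tool_pos: [0.4215, -0.1962, 0.1395]
tcp_rot: [0.965, -0.044, 0.258, 0.003]
force: [-12.4, 4.0, 10.1]
grip_width: 0.194
[1.07 2.14 0.66] [ 1.35  -0.201 -0.711  2.299 -0.694  0.652 -0.553]
tool th 1.6025791992151568 axis -0.9999959703154585 moment about a 0.10210752115192409 mom at tcp? -0.36161477320288377
```

```bash
python3 -m crank '[{"hand":255,"offset":[0,0,-0.5],"angular":[0,0,0.04]},{"hand":255,"offset":[0,0,-0.5],"angular":[0,0,0.08]},{"hand":255,"offset":[0,0,-0.5],"angular":[0,0,0.08]}]'; python3 q.py
python3 -m crank '[{"hand":255,"offset":[0,0,0],"angular":[0,0,0.03]},{"hand":255,"offset":[0,0,0],"angular":[0,0,0.03]}]'; python3 q.py
```

```text
t: 12.5
tool_pos: [0.4214, -0.196, 0.1396]
tcp_rot: [0.963, -0.082, 0.258, -0.007]
force: [-5.4, 2.7, 1.2]
grip_width: 0.199
[0.67 1.76 0.4 ] [ 1.362 -0.203 -0.721  2.299 -0.699  0.655 -0.628]
tool th 1.6820316489190636 axis -0.9999958792769709 moment about a 0.06401899800525766 mom at tcp? -0.2901035866880139
t: 12.7
tool_pos: [0.4213, -0.1959, 0.1396]
tcp_rot: [0.961, -0.096, 0.257, -0.011]
force: [-5.3, 1.9, 1.3]
grip_width: 0.205
[0.59 1.7  0.42] [ 1.367 -0.204 -0.725  2.299 -0.701  0.656 -0.656]
tool th 1.711549166806126 axis -0.9999955802529443 moment about a 0.11908589827060272 mom at tcp? 0.09241751910437536
```

```bash
python3 -m crank '[{"hand":255,"offset":[0,0,0],"angular":[0,0,0.03]},{"hand":255,"offset":[0,0,0],"angular":[0,0,0.03]}]'; python3 q.py
python3 - <<'E'
from h import *
w=cam("wrist","w13");s=cam("side","s13")
i=w["img"];cv2.imwrite("pics/z_w13.png",cv2.resize(i[165:255,230:330],None,fx=6,fy=6,interpolation=cv2.INTER_CUBIC))
E
```

```text
t: 12.9
tool_pos: [0.4213, -0.1959, 0.1396]
tcp_rot: [0.96, -0.111, 0.257, -0.015]
force: [-6.1, 3.2, 1.1]
grip_width: 0.2
[0.61 1.74 0.52] [ 1.371 -0.204 -0.729  2.298 -0.702  0.656 -0.685]
tool th 1.7412811771507761 axis -0.9999953916059797 moment about a 0.19873534720531005 mom at tcp? -0.21744010946411285
```

View pics/z_w13.png

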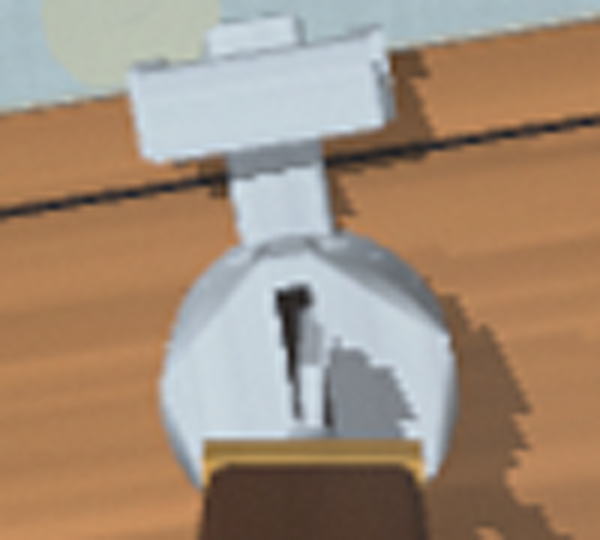

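The tongue is under the bridge and the moment is starting to climb. I'll press on to a definite rise.

```bash
python3 -m crank '[{"hand":255,"offset":[0,0,0],"angular":[0,0,0.03]},{"hand":255,"offset":[0,0,0],"angular":[0,0,0.03]}]'; python3 q.py
python3 -m crank '[{"hand":255,"offset":[0,0,0],"angular":[0,0,0.03]},{"hand":255,"offset":[0,0,0],"angular":[0,0,0.03]}]'; python3 q.py
```

```text
t: 13.2
tool_pos: [0.4213, -0.1959, 0.1396]
tcp_rot: [0.958, -0.125, 0.257, -0.019]
force: [-6.7, 2.5, 2.1]
grip_width: 0.197
[0.44 1.81 0.62] [ 1.376 -0.205 -0.733  2.298 -0.704  0.657 -0.713]
tool th 1.7709113329729333 axis -0.9999952582112656 moment about a 0.3708542769517188 mom at tcp? 0.2805664573215315
t: 13.4
tool_pos: [0.4213, -0.1958, 0.1396]
tcp_rot: [0.956, -0.139, 0.256, -0.023]
force: [-6.9, 2.4, 2.4]
grip_width: 0.196
[0.41 1.82 0.77] [ 1.381 -0.205 -0.738  2.298 -0.705  0.658 -0.741]
tool th 1.8004432128636911 axis -0.9999950285278283 moment about a 0.5147367601027621 mom at tcp? 0.46285355983325627
```

At 0.51 N m the cam is hard on its stop. I'll unwind 0.17 rad, which stays within the play, and then withdraw.

```bash
python3 -m crank '[{"hand":255,"offset":[0,0,0],"angular":[0,0,0]},{"hand":255,"offset":[0,0,0],"angular":[0,0,-0.08]},{"hand":255,"offset":[0,0,0],"angular":[0,0,-0.17]},{"hand":255,"offset":[0,0,0],"angular":[0,0,-0.17]}]'; python3 q.py
python3 - <<'E'
from h import *
w=cam("wrist","w14")
i=w["img"];cv2.imwrite("pics/z_w14.png",cv2.resize(i[165:255,230:330],None,fx=6,fy=6,interpolation=cv2.INTER_CUBIC))
E
```

```text
t: 13.8
tool_pos: [0.4222, -0.1964, 0.1404]
tcp_rot: [0.964, -0.057, 0.259, -0.0]
force: [-0.4, 0.8, -0.9]
grip_width: 0.203
[0.26 0.75 0.15] [ 1.352 -0.202 -0.713  2.298 -0.696  0.652 -0.579]
tool th 1.6290675968715531 axis -0.9999997225107871 moment about a 0.02555361048311442 mom at tcp? -0.16390368024667804
```

View pics/z_w14.png

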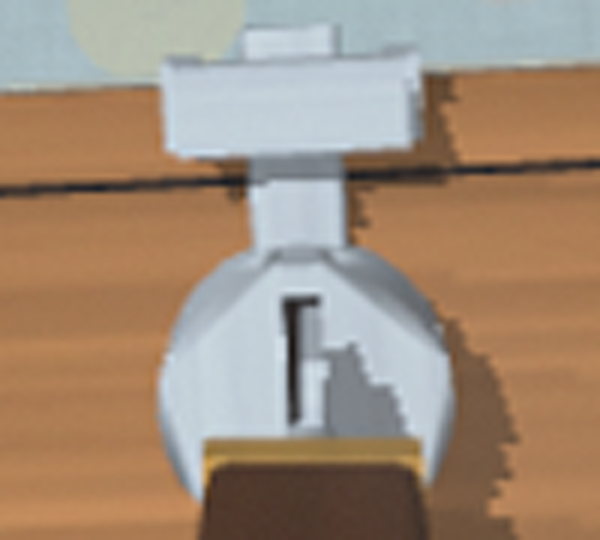

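```bash
python3 -m crank '[{"hand":255,"offset":[0,-0.6,0],"angular":[0,0,0]},{"hand":255,"offset":[0,-0.6,-3],"angular":[0,0,0]},{"hand":255,"offset":[0,-0.6,-7],"angular":[0,0,0]},{"hand":255,"offset":[0,-0.6,-12],"angular":[0,0,0]},{"hand":255,"offset":[0,-0.6,-18],"angular":[0,0,0]},{"hand":255,"offset":[0,-0.6,-18],"angular":[0,0,0]},{"hand":255,"offset":[0,-0.6,-18],"angular":[0,0,0]}]'; python3 q.py
python3 - <<'E'
from h import *
w=cam("wrist","w15");s=cam("side","s15")
cv2.imwrite("pics/z_w15.png",cv2.resize(w["img"][165:255,230:330],None,fx=6,fy=6,interpolation=cv2.INTER_CUBIC))
i=s["img"];cv2.imwrite("pics/z_s15.png",cv2.resize(i[170:230,340:410],None,fx=10,fy=10,interpolation=cv2.INTER_CUBIC))
yaw=np.radians(19); R=np.column_stack([[np.cos(yaw),np.sin(yaw),0],[np.sin(yaw),-np.cos(yaw),0],[0,0,-1]])
print(rel([.4995,.216,.27],R))
E
```

```text
t: 14.55
tool_pos: [0.4136, -0.1957, 0.1565]
tcp_rot: [0.964, -0.058, 0.259, 0.0]
force: [0.9, 0.1, -1.6]
grip_width: 0.201
[ 0.09  0.62 -0.02] [ 1.288 -0.246 -0.626  2.294 -0.683  0.706 -0.592]
tool th 1.630498472042723 axis -0.9999997304062044 moment about a -0.04558633253244206 mom at tcp? -0.11195063940497971
(array([  85. , -421.8,  -67.9]), array([ 0.0871, -0.5206, -0.4404]))
```

View pics/z_w15.png

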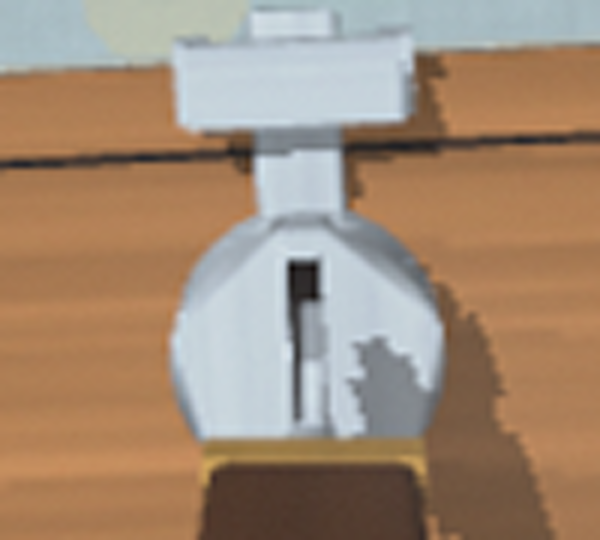

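View pics/z_s15.png

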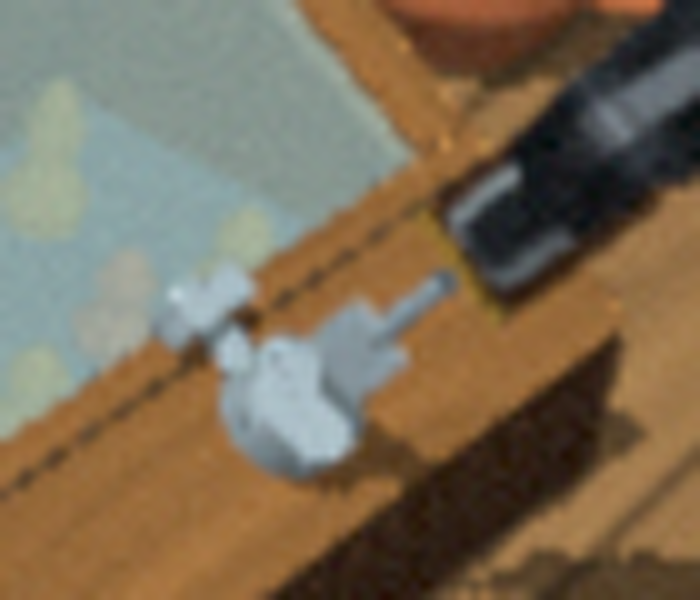

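```bash
python3 -m crank '[{"hand":255,"offset":[10,0,-17],"angular":[0,0,0]},{"hand":255,"offset":[20,-2,-34],"angular":[0,0,0]},{"hand":255,"offset":[30,-12,-52],"angular":[0.005,-0.03,-0.03]},{"hand":255,"offset":[34,-45,-53],"angular":[0.012,-0.07,-0.06]},{"hand":255,"offset":[38,-80,-54],"angular":[0.018,-0.11,-0.09]},{"hand":255,"offset":[42,-115,-55],"angular":[0.025,-0.15,-0.13]},{"hand":255,"offset":[46,-150,-57],"angular":[0.033,-0.2,-0.17]},{"hand":255,"offset":[50,-185,-58],"angular":[0.042,-0.25,-0.21]},{"hand":255,"offset":[55,-220,-60],"angular":[0.05,-0.3,-0.25]},{"hand":255,"offset":[60,-255,-62],"angular":[0.058,-0.35,-0.29]},{"hand":255,"offset":[66,-290,-64],"angular":[0.067,-0.4,-0.34]},{"hand":255,"offset":[72,-325,-65],"angular":[0.075,-0.45,-0.38]},{"hand":255,"offset":[78,-360,-66],"angular":[0.083,-0.5,-0.42]},{"hand":255,"offset":[82,-395,-67],"angular":[0.087,-0.52,-0.44]},{"hand":255,"offset":[85,-422,-68],"angular":[0.087,-0.521,-0.44]},{"hand":255,"offset":[85,-422,-68],"angular":[0.087,-0.521,-0.44]},{"hand":255,"offset":[85,-422,-68],"angular":[0.087,-0.521,-0.44]},{"hand":255,"offset":[85,-422,-68],"angular":[0.087,-0.521,-0.44]}]'
python3 - <<'E'
from h import *
print(env.state()["joint_positions"].round(3))
w=cam("wrist","w16");s=cam("side","s16");c=cam("scene","c16")
yaw=np.radians(19); R=np.column_stack([[np.cos(yaw),np.sin(yaw),0],[np.sin(yaw),-np.cos(yaw),0],[0,0,-1]])
print(rel([.4995,.216,.27],R))
i=s["img"];cv2.imwrite("pics/z_s16.png",cv2.resize(i[170:230,340:410],None,fx=10,fy=10,interpolation=cv2.INTER_CUBIC))
E
```

```text
t: 16.45
tool_pos: [0.4996, 0.2148, 0.2697]
tcp_rot: [0.986, 0.164, -0.001, 0.0]
force: [-0.5, 0.6, -0.8]
grip_width: 0.201
[ 0.064  0.25  -0.641  1.506  0.15   1.437 -1.825]
(array([ 0.2, -1.3,  0.1]), array([ 0.0006,  0.0003, -0.0027]))
```

View pics/w16.png

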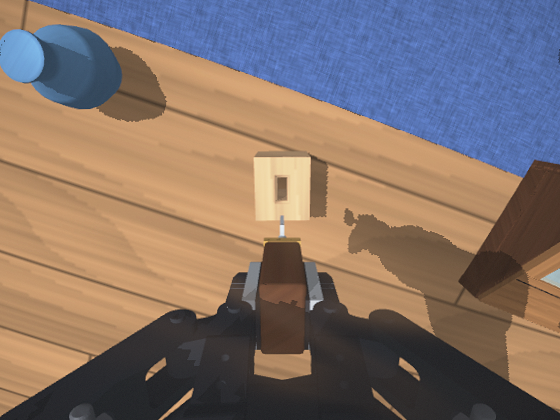

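View pics/z_s16.png

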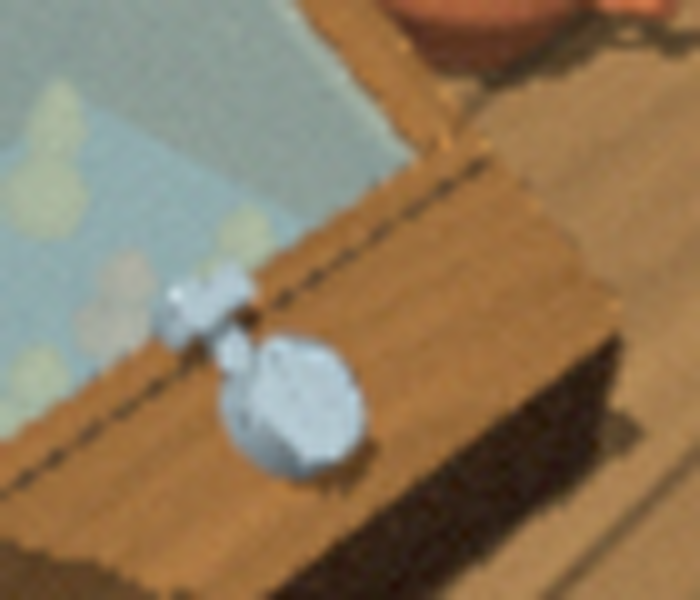

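The cam is still under the bridge in the side view. The stand slot is at (282,188) with the tip at (282,216). I'll descend, checking just above the slot.

```bash
python3 -m crank '[{"hand":255,"offset":[0,-1.3,30],"angular":[0,0,0]},{"hand":255,"offset":[0,-1.3,60],"angular":[0,0,0]},{"hand":255,"offset":[0,-1.3,90],"angular":[0,0,0]},{"hand":255,"offset":[0,-1.3,110],"angular":[0,0,0]},{"hand":255,"offset":[0,-1.3,120],"angular":[0,0,0]},{"hand":255,"offset":[0,-1.3,120],"angular":[0,0,0]},{"hand":255,"offset":[0,-1.3,120],"angular":[0,0,0]}]'
python3 - <<'E'
from h import *
w=cam("wrist","w17");s=cam("side","s17")
cv2.imwrite("pics/z_w17.png",cv2.resize(w["img"][175:265,230:330],None,fx=6,fy=6,interpolation=cv2.INTER_CUBIC))
i=s["img"];cv2.imwrite("pics/z_s17.png",cv2.resize(i[240:340,190:290],None,fx=6,fy=6,interpolation=cv2.INTER_CUBIC))
E
```

```text
t: 17.3
tool_pos: [0.4996, 0.2173, 0.1512]
tcp_rot: [0.986, 0.165, 0.001, -0.0]
force: [0.5, 0.6, -0.5]
grip_width: 0.199
```

View pics/z_w17.png

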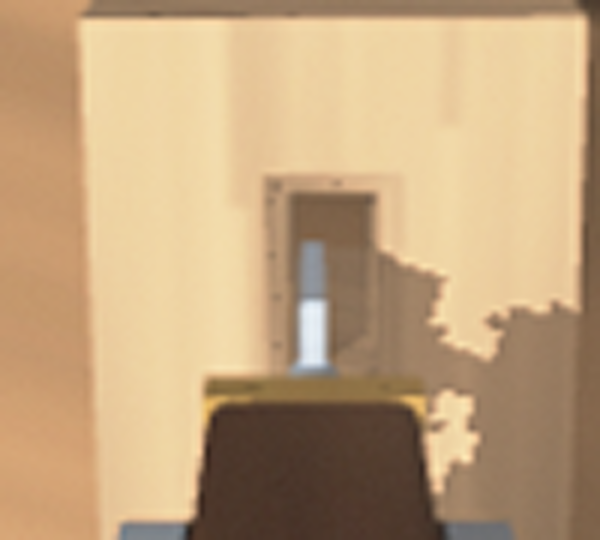

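View pics/z_s17.png

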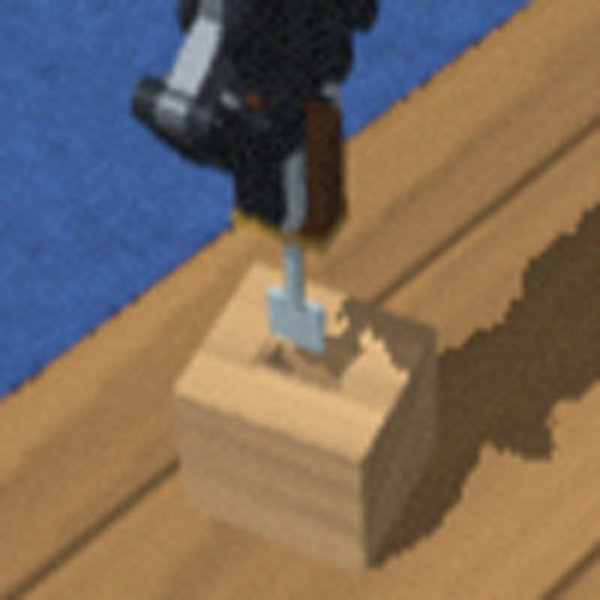

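```bash
python3 -m crank '[{"hand":255,"offset":[0,2.2,0],"angular":[0,0,0]},{"hand":255,"offset":[0,2.2,10],"angular":[0,0,0]},{"hand":255,"offset":[0,2.2,20],"angular":[0,0,0]},{"hand":255,"offset":[0,2.2,20],"angular":[0,0,0]}]'
python3 - <<'E'
from h import *
w=cam("wrist","w18");
cv2.imwrite("pics/z_w18.png",cv2.resize(w["img"][175:265,230:330],None,fx=6,fy=6,interpolation=cv2.INTER_CUBIC))
E
```

```text
t: 17.8
tool_pos: [0.4986, 0.2145, 0.128]
tcp_rot: [0.986, 0.165, -0.002, 0.0]
force: [0.1, 0.6, -1.4]
grip_width: 0.199
```

View pics/z_w18.png

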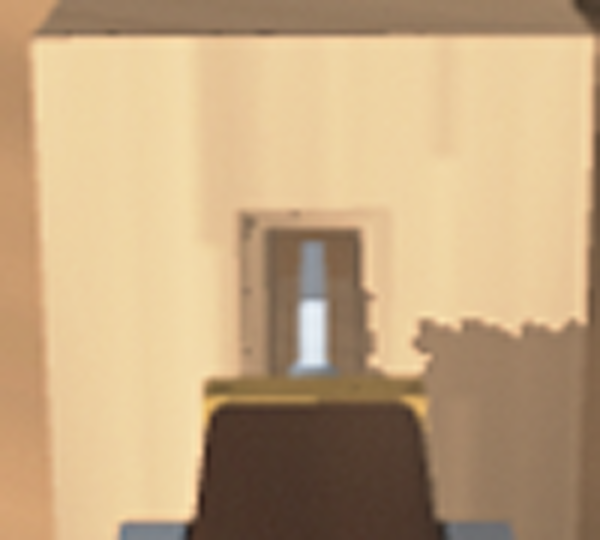

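Run:
```python
from h import *
w=load("w18");st=env.state();R0=Rn.from_quat(st["tcp_rot"]).as_matrix();p0=st["tool_pos"]
q=onz(w,(230+313/6-.4,175+228/6-.4),.065);print((R0.T@(q-p0)*1000).round(2))
q=onz(w,(230+313/6-.4,175+35/6-.4),.065);print("block far",(R0.T@(q-p0)*1000).round(2))
```

```text
[15.07  0.11 63.74]
block far [36.48  0.14 63.68]
```

```bash
python3 -m crank '[{"hand":255,"offset":[1.5,0.2,0],"angular":[0,0,0]},{"hand":255,"offset":[1.5,0.2,15],"angular":[0,0,0]},{"hand":255,"offset":[1.5,0.2,30],"angular":[0,0,0]},{"hand":255,"offset":[1.5,0.2,40],"angular":[0,0,0]},{"hand":255,"offset":[1.5,0.2,45],"angular":[0,0,0]},{"hand":255,"offset":[1.5,0.2,46],"angular":[0,0,0]},{"hand":255,"offset":[1.5,0.2,46],"angular":[0,0,0]}]'; python3 -m crank '[{"hand":255,"offset":[0,0,1.5],"angular":[0,0,0]},{"hand":255,"offset":[0,0,1.5],"angular":[0,0,0]}]'
```

```text
t: 18.55
tool_pos: [0.5013, 0.2157, 0.0841]
tcp_rot: [0.986, 0.165, -0.0, -0.0]
force: [0.2, 0.7, -1.2]
grip_width: 0.201
t: 18.75
tool_pos: [0.5015, 0.2156, 0.0829]
tcp_rot: [0.986, 0.165, 0.0, -0.0]
force: [0.1, 0.5, -0.5]
grip_width: 0.199
```

```bash
python3 -m crank '[{"hand":255,"offset":[0,0,1],"angular":[0,0,0]},{"hand":255,"offset":[0,0,2],"angular":[0,0,0]},{"hand":255,"offset":[0,0,2],"angular":[0,0,0]}]'; python3 -m crank '[{"hand":255,"offset":[0,0,1],"angular":[0,0,0]},{"hand":255,"offset":[0,0,1],"angular":[0,0,0]}]'; python3 -m crank '[{"hand":255,"offset":[0,0,1],"angular":[0,0,0]},{"hand":255,"offset":[0,0,1],"angular":[0,0,0]}]'
```

```text
t: 19.05
tool_pos: [0.5012, 0.2154, 0.0805]
tcp_rot: [0.986, 0.165, -0.0, 0.0]
force: [-0.3, 0.2, -1.3]
grip_width: 0.201
t: 19.25
tool_pos: [0.5013, 0.2155, 0.0796]
tcp_rot: [0.986, 0.165, -0.0, -0.0]
force: [0.4, -0.4, -0.7]
grip_width: 0.2
t: 19.45
tool_pos: [0.5013, 0.2156, 0.0795]
tcp_rot: [0.986, 0.165, 0.0, 0.0]
force: [-3.7, -2.4, 7.9]
grip_width: 0.2
```

Contact at the same height as the grasp means the handle is down on the block. I'll release and retreat.

```bash
python3 -m crank '[{"hand":200,"offset":[0,0,-0.7],"angular":[0,0,0]},{"hand":150,"offset":[0,0,-0.7],"angular":[0,0,0]},{"hand":80,"offset":[0,0,-0.7],"angular":[0,0,0]},{"hand":0,"offset":[0,0,-0.7],"angular":[0,0,0]},{"hand":0,"offset":[0,0,-0.7],"angular":[0,0,0]},{"hand":0,"offset":[0,0,-0.7],"angular":[0,0,0]},{"hand":0,"offset":[0,0,-0.7],"angular":[0,0,0]},{"hand":0,"offset":[0,0,-0.7],"angular":[0,0,0]}]'
python3 - <<'E'
from h import *
cam("wrist","w19")
E
```

```text
t: 20.25
tool_pos: [0.5012, 0.2155, 0.0793]
tcp_rot: [0.986, 0.165, -0.0, -0.0]
force: [-0.1, 0.7, -0.2]
grip_width: 1.002
```

View pics/w19.png

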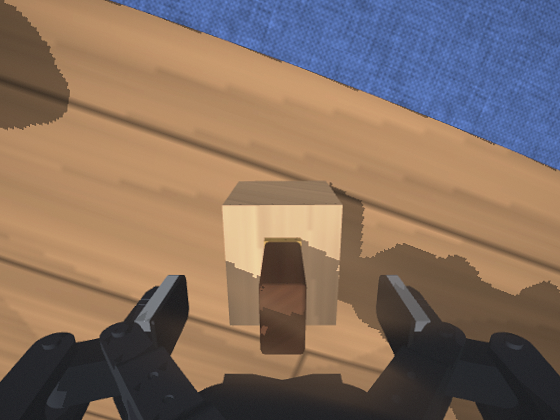

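The key stands free at (282,300) between the open jaws, so I'll go up.

```bash
python3 -m crank '[{"hand":0,"offset":[0,0,-15],"angular":[0,0,0]},{"hand":0,"offset":[0,0,-40],"angular":[0,0,0]},{"hand":0,"offset":[0,0,-80],"angular":[0,0,0]},{"hand":0,"offset":[0,0,-120],"angular":[0,0,0]},{"hand":0,"offset":[0,0,-160],"angular":[0,0,0]},{"hand":0,"offset":[0,0,-200],"angular":[0,0,0]},{"hand":0,"offset":[0,0,-200],"angular":[0,0,0]},{"hand":0,"offset":[0,0,-200],"angular":[0,0,0]},{"hand":0,"offset":[0,0,-200],"angular":[0,0,0]}]'
python3 - <<'E'
from h import *
w=cam("wrist","w20");s=cam("side","s20");c=cam("scene","c20")
cv2.imwrite("pics/z_w20.png",cv2.resize(w["img"][145:225,245:320],None,fx=7,fy=7,interpolation=cv2.INTER_CUBIC))
cv2.imwrite("pics/z_s20.png",np.hstack([cv2.resize(s["img"][270:340,210:275],None,fx=6,fy=6,interpolation=cv2.INTER_CUBIC),cv2.resize(s["img"][175:235,340:400],(390,420),interpolation=cv2.INTER_CUBIC)]))
a=load("c2")["img"];d=cv2.absdiff(a,c["img"]).max(2)
b=load("s2")["img"];e=cv2.absdiff(b,s["img"]).max(2)
for n,D,r in [("vase scene",d,(125,170,298,330)),("bowl scene",d,(243,275,292,328)),("teapot scene",d,(322,362,148,202)),("vase side",e,(330,400,90,150)),("bowl side",e,(178,212,228,268)),("teapot side",e,(148,180,368,412))]:
    x=D[r[0]:r[1],r[2]:r[3]];print(n,(x>50).sum())
E
```

```text
t: 21.2
tool_pos: [0.5008, 0.2153, 0.2789]
tcp_rot: [0.986, 0.165, -0.001, 0.0]
force: [0.2, -0.3, -0.1]
grip_width: 0.998
vase scene 0
bowl scene 0
teapot scene 0
vase side 0
bowl side 713
teapot side 0
```

View pics/z_w20.png

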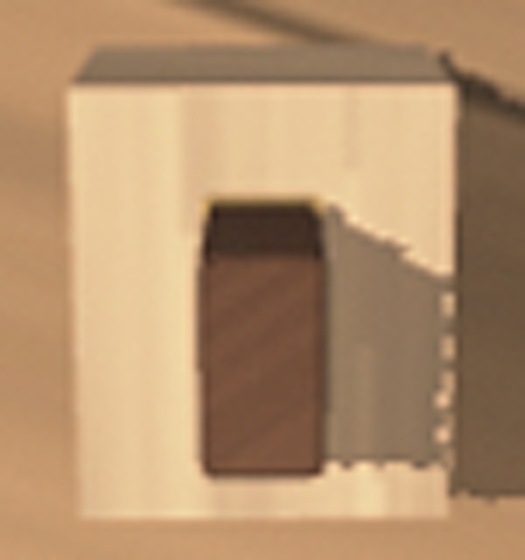

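View pics/z_s20.png

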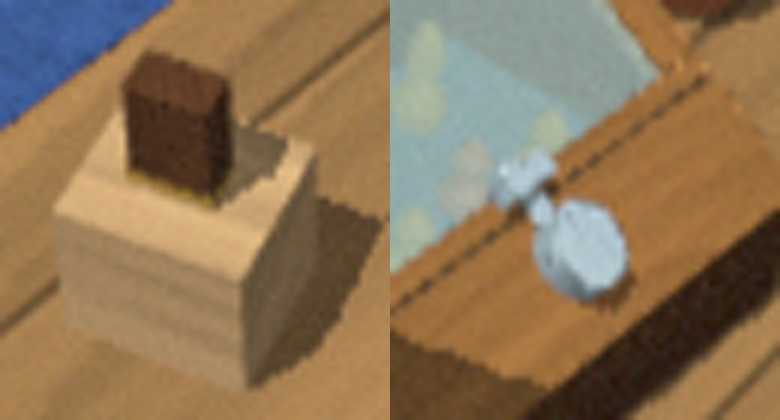

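View pics/s20.png

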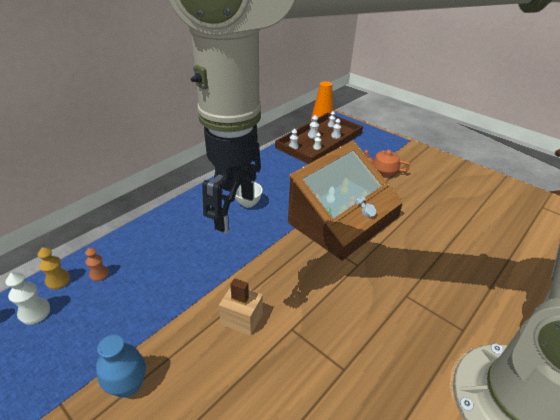

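Run:
```python
from h import *
w=load("w20")
P=np.array([onz(w,(np.array(p)+.5)/7-.5+[245,145],.115) for p in [(202,258),(325,258),(322,472),(206,472)]]);print("handle",P.mean(0))
Q=np.array([onz(w,(np.array(p)+.5)/7-.5+[245,145],.065) for p in [(68,86),(458,86),(447,518),(80,518)]]);print("stand",Q.mean(0))
w=load("w15");a,u,up,yc=frame(0);M=np.array([.457,-.197,.0815])-.011*a
f=lambda p:onplane(w,(np.array(p)+.5)/6-.5+[230,165],M,a)
d=f((297.5,20))-f((303,210));print("tongue th",np.arctan2(d@up,d@yc))
d=f((172,38))-f((413,30));print("bridge dir",np.arctan2(d@up,d@yc)); d=f((0,163))-f((600,133));print("seam",np.arctan2(d@up,d@yc))
```

```text
handle [0.50254467 0.2155942  0.115     ]
stand [0.50022961 0.21482837 0.065     ]
tongue th 1.6047862026023736
bridge dir 0.027468049708625215
seam 0.00981275028248851
```

```bash
python3 -c "
from cell import env
print(env.sign_off())"
```

```text
the job is handed in; nothing more can be done
None
```

I locked the case and put the key back in its stand, then handed the job in at about 21 s of the 64 s allowed; no verdict is reported.

**What I did:**
- I took the key from the stand and put its blade in the lock slot. Contact force along the lock axis rose to about 27 N at the depth of the slot floor.
- I turned it clockwise until the torque climbed to about 0.5 N m, well above the friction of about 0.1 N m. Then I unwound within the play and withdrew.
- I put the key back a half turn round from how it started, which is allowed, and let go when the handle touched the block at the height I had gripped it.

**Last checks:**

| Check | Result | Requirement |
|---|---|---|
| Cam angle, from tongue seen after withdrawal | about 1.58–1.60 rad | above 1.51 rad |
| Tongue under the bridge, in the final side picture | yes | locked position |
| Key grip centre sideways from the stand's mouth | about 2.4 mm | under 8 mm |
| Key upright, underside of the handle down on the block | yes, by eye in two views | upright within 0.12 rad; grip centre 21–29 mm up |
| Vase and teapot, compared with before | no visible change in either fixed camera | within 20 mm |
| Bowl, compared with before | no change in the scene camera | within 20 mm |
| Gripper | open, about 0.2 m above its release height | touching nothing |

**Disagreements:**
- The bowl's side-camera comparison did differ, because the gripper stood in front of it.
- The two-view heights came out 2–6 mm below the given sizes for the handle, stand and lock mouth. I used the given heights, and contact agreed with them.
- While hovering near the lock, joint 2 read -0.253 against its limit of -0.25. Nothing reported a fault, and I moved it off straight away.

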